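Stamp the release fields with the locked stamp

ROBOT

A 6-joint arm with a two-finger parallel gripper is mounted at the origin on the work surface; the furniture and walls round the work are solid. World frame = base frame: x ahead of the robot, y to its left, z up, the work surface at z = 0. Lengths are in m, angles in rad, forces in N, time in s.
With the tool pointing down it reaches from about 0.4 to 0.925 m from the base axis. Payload 12.5 kg.
Tool frame: the origin (TCP) lies between the finger pads; the fingertips stand 17 mm ahead of it and the grasp point (between the pads) lies 2 mm behind it; z points along the fingers, x is the direction in which the jaws open and shut, and the axes are right-handed (so a half turn about z gives the same grasp; the last joint's range is limited). The gripper opens to 95 mm and grips with 3 to 60 N. Pads are 20 mm wide; open, the fingers measure 119 mm over their backs; the gripper's body (75 mm by 180 mm) begins 59 mm behind the grasp point.
Start: joints at [-1.224, 0.491, 1.559, -0, 1.092, -0.106], TCP at [0.273, -0.562, 0.232] pointing down, gripper open.
Joint ranges: [-3.1, 3.1], [-0.84, 2.19], [0.05, 2.79], [-1.13, 4.28], [0.06, 2.93], [-2.69, 2.69]. Speed limits (rad/s): [2.22, 2.22, 2.79, 3.14, 3.14, 3.14].

INTERFACE

Orientations are given as a unit quaternion [x, y, z, w].
In Python, from station import robot, vision, job gives the robot as it stands.
- The arm moves only by the tool play_rows, never from a script. Its argument "targets" is text: rows parted by semicolons, each of 5 numbers parted by spaces: the closure in counts, from 0 (fully open) to 255 (shut), then the shift along the tool's x, y, z in mm, then the turn about the tool's z in degrees. A call has 1 to 20 rows; each row shifts and turns the pose as measured when the row begins, along the tool's axes as they then stand; what a row does not reach is not made up. A row lasts 1/12 s, in which the tool goes at most 41.7 mm and 7.16 degrees, less where a joint would pass 70% of its speed; a pose out of reach is approached as far as the arm can. A call with a gripper value outside its range is refused whole. The fingers move at their own pace and stop on an object; "squeeze" is the grip in N (left out, the last holds). Time passes only in rows, so rows that do not move let the fingers close. It gives the time, the measured TCP pose, the force and the opening at its end, in the units of the state.
- robot.get_state(): the state, without advancing time (a new reading comes with each control period).
- vision.capture(name): name is "scene" or "top" or "wrist"; returns a dict with "frame" (384x512x3 uint8, blue, green, red), "vertical_fov" (degrees; the focal length in pixels is half the picture's height over the tangent of half this angle, whatever the lens; pixels are square), "cx", "cy" (the principal point, pixels), "k1" (the pictures are not rectified: a ray, as slopes to the right and down, at radius r is drawn at 1 + k1 r^2 times it, then the intrinsics apply), "T" (4x4, takes a point from camera to world coordinates); the wrist camera has in their place "tool_from_camera" (4x4, takes a point from camera to tool coordinates, whose origin is the TCP and whose axes are the tool frame's). Camera axes: x right, y down, z forward; pixel columns grow to the right and rows downward; lengths in m; the calibration is good to about 2 mm. A picture is of the moment at which its call begins: read the wrist's pose just before it. There is no depth.
- job.close_job(): hands the job in, once; it reports no verdict.
The state is a dict: "t": time; "joint_positions": joint angles; "qd": joint speeds; "effort": joint torques, N m; "tcp_pos": TCP position; "ee_rot": TCP orientation; "ft_force": force on the tool from outside, world axes, zero at the start; "moment": the same for the moment, N m; "finger_gap": opening from 0.0 (shut) to 1.0 (fully open).
Only numpy, scipy, OpenCV 4.12 (cv2) and the standard library are available. Lean on these libraries where they do the work, as an engineer would, in place of code of your own. Each camera call takes 0.05 s, during which the arm holds its last target.

TASK

Press the green button so that the T-handle pops out, and turn the handle counter-clockwise as far as it goes to free the stamp. Ink the stamp once with a flat press on the pad, then stamp every cassette carrier on the bench in the order red, yellow, blue (one may be missing): press firmly and squarely for about a second with the stamp's length along the paper field and its face wholly inside it, and lift straight up without sliding. Then stand the stamp back in its nest, turn the handle back and push it down home, leaving the carriers flat on the bench and the dropper bottles undisturbed.

Things in the scene. Friction and masses are not known exactly. Their poses are not given: they have to be found in the camera images.
- stamp_holder: fixed grey lock block on a base plate, 94x153 mm; origin on the bench, z up. Block at x -36 to +58, y +8 to +84 mm, with a steel turn-plate on top, top at z 40 mm; T-handle axis at x 0, y +46 mm; stamp nest at x 0, y -37 mm (all there below z 9 mm)
- keeper_tip (a point): tip of the orange keeper arm that turns with the T-handle: 18 mm wide, 65 mm long from the handle's axis to this point along its own -y, z 18 to 22 mm. With the handle at 0 it lies over the end of the stamp's base (the stamp cannot be lifted); it swings towards the holder's +x
- release_button (a joint): travel of the green push button, m: 0 out, 0.008 fully in. It takes about 7 N straight down and stays in; it is linked to the handle (t_lift = 3.25 x release_button), so pushing the handle down brings it out again
- button_top (a point): centre of the top of the green button, diameter 18 mm, 9 mm above the turn-plate when out, 1 mm when in; z up. It sits on the turn-plate 45 mm from the handle's axis, to the bar's +x, and turns with it; the bar's end, 22 mm away, rises beside it
- t_lift (a joint): how far the T-handle has popped out, m: 0 home in its slot, 0.026 fully out. It stays where it is left; about 2 N on its top pushes it down
- t_turn (a joint): turn of the T-handle, rad: 0 latched (bar along the holder's x), 1.3 the stop; grows counter-clockwise seen from above. Light friction (0.06 N m), stays where it is left; the keeper arm clears the stamp from about 0.9
- t_bar (a point): centre of the top of the red T-handle bar, on its turning axis. The bar is 46 mm long along this frame's x, 12 mm wide along y, 24 mm high below this point; pushed in, its top is 1.5 mm above the turn-plate; out, all of it stands above the plate and can be gripped across y from above. z up
- nest (a point): centre of the nest floor, 4 mm above the bench: a shallow tray 28 mm (this frame's x) by 52 mm (y) inside, with rims 5 mm above its floor, for the 22x46 mm base of the stamp, length along y, either way round. z up
- stamp_face (a point): centre of the stamp's rubber face (its underside); x along the short side (22 mm), y along the long side (46 mm), z up the handle. Wooden stamp, 64 mm tall, about 50 g; base 22x46 mm up to 12 mm above the face, then a round handle, at most 24 mm thick, up to 64 mm. It starts in the nest
- stamp_grip (a point): point on the stamp's axis 44 mm above its face where the handle can be gripped, best across its x; same axes as stamp_face
- ink_top (a point): centre of the felt of the open ink pad, 13 mm above the bench; felt blue, 64 mm along x by 92 mm along y; steel case 78x106 mm, fixed. z up
- red_field (a point): centre of the red-bordered white paper field on top of a loose white carrier plate, 7 mm above the bench. The field is 38 mm along this frame's x by 62 mm along y; z up. May be absent
- yellow_field (a point): centre of the yellow-bordered white paper field on top of a loose white carrier plate, 7 mm above the bench. The field is 38 mm along this frame's x by 62 mm along y; z up. May be absent
- blue_field (a point): centre of the blue-bordered white paper field on top of a loose white carrier plate, 7 mm above the bench. The field is 38 mm along this frame's x by 62 mm along y; z up. May be absent
- red_carrier: loose carrier plate with the red-bordered field, 84 mm (x) by 86 mm (y) by 7 mm, 150 g; origin centre of its underside. The field's centre is 17 mm to -x; a white test cassette 21x70x5 mm is fixed on it 27.5 mm to +x, top 12 mm above the bench. May be absent
- yellow_carrier: loose carrier plate with the yellow-bordered field, 84 mm (x) by 86 mm (y) by 7 mm, 150 g; origin centre of its underside. The field's centre is 17 mm to -x; a white test cassette 21x70x5 mm is fixed on it 27.5 mm to +x, top 12 mm above the bench. May be absent
- blue_carrier: loose carrier plate with the blue-bordered field, 84 mm (x) by 86 mm (y) by 7 mm, 150 g; origin centre of its underside. The field's centre is 17 mm to -x; a white test cassette 21x70x5 mm is fixed on it 27.5 mm to +x, top 12 mm above the bench. May be absent
- stamp: the stamp; same frame as stamp_face
- ink_pad: the ink pad; origin centre of its underside
- buffer_bottle: white dropper bottle with blue band and cap, 30x30x78 mm, standing loose on the bench, a bystander; origin centre of its underside
- small_bottle: small white dropper bottle with yellow band and cap, 22x22x58 mm, standing loose on the bench, a bystander; origin centre of its underside
Not all that is in view belongs to the job. There is more than one size of the stamp; the job needs the smaller.

How it is judged:
On the way, in this order (a step that is already met when the one before it is completed fails the run):
1. the release button is pressed and the T-handle has popped out (more than 22 mm) (value of joint t_lift above 0.022 m), for 0.2 s.
2. the T-handle is turned more than 1.0 rad, so that the keeper arm is off the stamp (value of joint t_turn above 1 rad), for 0.2 s.
3. the stamp is pressed flat on the felt of the ink pad (over 4 N for 0.3 s, the face within the felt) (contact force between stamp and ink_pad above 4 N and angle between the z axis of stamp_face and the z axis of ink_top, either way round below 0.08 rad and x of stamp_face in the frame of ink_top between -0.02 and 0.02 m and y of stamp_face in the frame of ink_top between -0.03 and 0.03 m), for 0.3 s.
4. the stamp is pressed squarely on the red carrier's paper field: over 4 N for 0.4 s, centre within 8 mm each way, turned under 0.14 rad, tilted under 0.08 rad (contact force between stamp and red_carrier above 4 N and angle between the z axis of stamp_face and the z axis of red_field, either way round below 0.08 rad and x of stamp_face in the frame of red_field between -0.008 and 0.008 m and y of stamp_face in the frame of red_field between -0.008 and 0.008 m and angle between the y axis of stamp_face and the y axis of red_field, either way round below 0.14 rad), for 0.4 s.
5. the stamp is lifted straight off the red field: 12 mm clear of it and still within 14 mm of above its centre (z of stamp_face in the frame of red_field above 0.012 m and horizontal distance between stamp_face and red_field below 0.014 m and contact force between stamp and red_carrier below 0.1 N), for 0.02 s.
6. the stamp is pressed squarely on the yellow carrier's paper field: over 4 N for 0.4 s, centre within 8 mm each way, turned under 0.14 rad, tilted under 0.08 rad (contact force between stamp and yellow_carrier above 4 N and angle between the z axis of stamp_face and the z axis of yellow_field, either way round below 0.08 rad and x of stamp_face in the frame of yellow_field between -0.008 and 0.008 m and y of stamp_face in the frame of yellow_field between -0.008 and 0.008 m and angle between the y axis of stamp_face and the y axis of yellow_field, either way round below 0.14 rad), for 0.4 s.
7. the stamp is lifted straight off the yellow field: 12 mm clear of it and still within 14 mm of above its centre (z of stamp_face in the frame of yellow_field above 0.012 m and horizontal distance between stamp_face and yellow_field below 0.014 m and contact force between stamp and yellow_carrier below 0.1 N), for 0.02 s.
8. the stamp is pressed squarely on the blue carrier's paper field: over 4 N for 0.4 s, centre within 8 mm each way, turned under 0.14 rad, tilted under 0.08 rad (contact force between stamp and blue_carrier above 4 N and angle between the z axis of stamp_face and the z axis of blue_field, either way round below 0.08 rad and x of stamp_face in the frame of blue_field between -0.008 and 0.008 m and y of stamp_face in the frame of blue_field between -0.008 and 0.008 m and angle between the y axis of stamp_face and the y axis of blue_field, either way round below 0.14 rad), for 0.4 s.
9. the stamp is lifted straight off the blue field: 12 mm clear of it and still within 14 mm of above its centre (z of stamp_face in the frame of blue_field above 0.012 m and horizontal distance between stamp_face and blue_field below 0.014 m and contact force between stamp and blue_carrier below 0.1 N), for 0.02 s.
10. the stamp stands back in its nest, let go (horizontal distance between stamp_face and nest below 0.006 m and z of stamp_face in the frame of nest below 0.003 m and angle between stamp_face's own z axis and vertical below 0.08 rad and angle between the y axis of stamp_face and the y axis of nest, either way round below 0.2 rad and contact force between the fingers and stamp below 0.1 N), for 0.2 s.
At the end, for the whole second after the job is handed in: The stamp stands released in its nest (within 6 mm, 0.2 rad, on the floor), the T-handle is turned back (below 0.12 rad) and pushed in (below 4 mm), and every carrier lies flat on the bench (horizontal distance between stamp_face and nest below 0.006 m and z of stamp_face in the frame of nest below 0.003 m and angle between each of stamp_face, red_field, yellow_field, blue_field's own z axis and vertical below 0.08 rad and angle between the y axis of stamp_face and the y axis of nest, either way round below 0.2 rad and value of joint t_turn below 0.12 rad and value of joint t_lift below 0.004 m and linear speed of stamp below 0.02 m/s and height (world z) of each of red_field, yellow_field, blue_field below 0.012 m); the robot touches nothing.
It fails at once if a dropper bottle is knocked over or shoved more than 3 cm (distance of any of buffer_bottle, small_bottle from where it was at the start of the episode above 0.03 m or angle between any of buffer_bottle, small_bottle's own z axis and vertical above 0.5 rad).
It fails at once if the stamp presses (over 3 N) on the red carrier more than 14 mm off the field's centre or tilted over 0.25 rad, or slides that far while pressed (contact force between stamp and red_carrier above 3 N and (horizontal distance between stamp_face and red_field above 0.014 m or angle between the z axis of stamp_face and the z axis of red_field, either way round above 0.25 rad)).
It fails at once if the stamp presses (over 3 N) on the yellow carrier more than 14 mm off the field's centre or tilted over 0.25 rad, or slides that far while pressed (contact force between stamp and yellow_carrier above 3 N and (horizontal distance between stamp_face and yellow_field above 0.014 m or angle between the z axis of stamp_face and the z axis of yellow_field, either way round above 0.25 rad)).
It fails at once if the stamp presses (over 3 N) on the blue carrier more than 14 mm off the field's centre or tilted over 0.25 rad, or slides that far while pressed (contact force between stamp and blue_carrier above 3 N and (horizontal distance between stamp_face and blue_field above 0.014 m or angle between the z axis of stamp_face and the z axis of blue_field, either way round above 0.25 rad)).
Of red_carrier, yellow_carrier, blue_carrier only 2 to 3 are there at a start; the rules pass over those that are not, and their reading is None.
At some moment in a run one of red_carrier, yellow_carrier, blue_carrier may be knocked a few centimetres aside while the robot is not near it.
It also fails if it takes over 192 s, if anything falls off the work surface, if the arm or the gripper's body presses on something with over 40 N, if the wrist force passes 120 N, or if a joint passes its speed limit or range.

## Working session

There is one attempt and no reset: what is moved stays moved. The work goes in short steps, Python scripts to look and compute and a tool call to move; the robot and the scene stay as the last step left them, time stands still between calls to the robot, and variables do not carry over. Pictures are saved under pics/ and viewed, and the job is handed in when it is done.

Besides the shell and the picture viewer there is one more tool, called after "Request:" as name(argument=value, ...), one argument or row to a line, values as JSON. play_rows: Moves the arm, as the interface text tells. Its arguments: {"type":"object","properties":{"targets":{"type":"string"},"squeeze":{"type":"number"}},"required":["targets"]}

```bash
ls; mkdir -p pics; python3 - <<'E'
from station import robot, vision, job
import cv2
s=robot.get_state(); print(s)
for n in ["scene","top","wrist"]:
    c=vision.capture(n); cv2.imwrite(f"pics/{n}0.png",c["frame"]); print(n,{k:v for k,v in c.items() if k!="frame"})
E
```

```text
pics
{'t': 0.0, 'joint_positions': array([-1.22362062e+00,  4.91563058e-01,  1.55949657e+00, -1.35954936e-05,
        1.09166889e+00, -1.05591566e-01]), 'qd': array([ 0.00069977,  0.00074294,  0.00063293, -0.00092915,  0.00019551,
       -0.00087742]), 'effort': array([-1.54287689e-03, -6.12641788e+01, -2.58177209e+01,  6.92458358e-02,
        4.81091451e-02, -1.03740260e-04]), 'tcp_pos': array([ 0.27335001, -0.56178704,  0.23104333]), 'ee_rot': array([ 8.47779695e-01, -5.30348249e-01, -4.50774953e-04, -3.45526454e-04]), 'ft_force': array([-0.16550912, -1.16582548, -0.61978441]), 'moment': array([ 0.00672059, -0.02617318, -0.02536785]), 'finger_gap': 1.0010550917514678}
scene {'vertical_fov': 51.73310100694457, 'cx': 254.95695274968145, 'cy': 188.3930533052101, 'k1': -0.002423062836218223, 'T': array([[ 0.70747463, -0.25613054,  0.65869324, -0.12635212],
       [-0.70627428, -0.29001266,  0.64580902, -0.51907061],
       [ 0.02561796, -0.9221116 , -0.38607501,  0.42356947],
       [ 0.        ,  0.        ,  0.        ,  1.        ]])}
top {'vertical_fov': 56.440886554359366, 'cx': 254.80493021256416, 'cy': 189.87417814172233, 'k1': -0.03022604569038664, 'T': array([[-0.00991042, -0.99030604,  0.13854862,  0.37739208],
       [-0.99991684,  0.00867101, -0.00954637,  0.07382448],
       [ 0.00825247, -0.13863171, -0.99030962,  1.00399937],
       [ 0.        ,  0.        ,  0.        ,  1.        ]])}
wrist {'vertical_fov': 64.86191348792299, 'cx': 257.49187275676485, 'cy': 190.313854689156, 'k1': 0.0013004072969213878, 'tool_from_camera': array([[ 9.99999579e-01,  8.96254276e-04,  1.96998166e-04,
        -2.85603966e-04],
       [-9.15351866e-04,  9.59058612e-01,  2.83206182e-01,
        -8.01346067e-02],
       [ 6.48919639e-05, -2.83206243e-01,  9.59059028e-01,
        -1.52587533e-01],
       [ 0.00000000e+00,  0.00000000e+00,  0.00000000e+00,
         1.00000000e+00]])}
```

View pics/scene0.png

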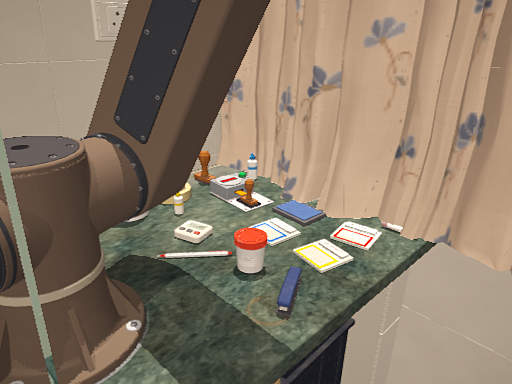

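View pics/top0.png

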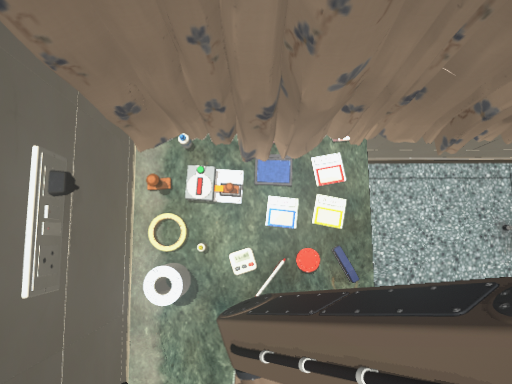

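View pics/wrist0.png

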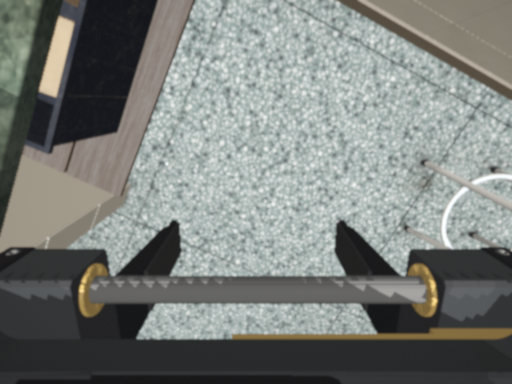

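```bash
cat > h.py <<'E'
from station import robot, vision, job
import cv2, numpy as np
from scipy.spatial.transform import Rotation as R
def cap(n,save=None):
    s=robot.get_state(); c=vision.capture(n)
    if n=="wrist":
        T=np.eye(4);T[:3,:3]=R.from_quat(s["ee_rot"]).as_matrix();T[:3,3]=s["tcp_pos"]; c["T"]=T@c["tool_from_camera"]
    if save: cv2.imwrite(f"pics/{save}.png",c["frame"])
    c["f"]=192/np.tan(np.radians(c["vertical_fov"]/2)); return c
def ray(c,px):
    px=np.atleast_2d(np.asarray(px,float)); d=(px-[c["cx"],c["cy"]])/c["f"]; u=d.copy()
    for _ in range(20): u=d/(1+c["k1"]*(u**2).sum(1,keepdims=True))
    D=np.c_[u,np.ones(len(u))]@c["T"][:3,:3].T
    return c["T"][:3,3],D
def on(c,px,z):
    o,D=ray(c,px); return (o+D*((z-o[2])/D[:,2])[:,None])[:,:2]
def proj(c,P):
    P=np.atleast_2d(P); q=(P-c["T"][:3,3])@c["T"][:3,:3]; u=q[:,:2]/q[:,2:]
    return u*(1+c["k1"]*(u**2).sum(1,keepdims=True))*c["f"]+[c["cx"],c["cy"]]
def go(x,y,z,yaw=None):
    """print shift in tool frame mm, and turn deg. yaw= world angle of tool x (mod 180)"""
    s=robot.get_state(); M=R.from_quat(s["ee_rot"]).as_matrix()
    d=M.T@(np.array([x,y,z])-s["tcp_pos"])*1000
    cur=np.degrees(np.arctan2(M[1,0],M[0,0])); 
    t=None
    if yaw is not None:
        # positive turn about tool z (down) lowers world yaw
        t=-((yaw-cur+90)%180-90)
    print("tcp",s["tcp_pos"].round(4),"yaw",cur.round(2),"tilt",np.degrees(np.arccos(-M[2,2])).round(2),"shift",d.round(1),"turn",t,"t",s["t"],"F",s["ft_force"].round(2),"gap",round(s["finger_gap"],3),"j6",s["joint_positions"][5].round(2))
E
python3 - <<'E'
from h import *
c=cap("top"); f=c["frame"][120:320,120:380]
cv2.imwrite("pics/topz.png",cv2.resize(f,None,fx=3,fy=3,interpolation=cv2.INTER_CUBIC))
for n,p,z in [("bar",(200,186),.042),("btn",(200,169),.049),("stamp",(230,188),.06),("ink",(273,172),.013),("red",(329,175),.007),("yel",(329,217),.007),("blue",(282,218),.007),("buf",(184,139),.078),("small",(201,247),.058),("bigstamp",(153,181),.07),("redjar",(308,260),.06)]:
    print(n,on(c,p,z)[0].round(3))
E
```

```text
bar [0.524 0.213]
btn [0.57  0.213]
stamp [0.515 0.131]
ink [0.566 0.012]
red [ 0.558 -0.147]
yel [ 0.439 -0.142]
blue [ 0.437 -0.011]
buf [0.646 0.252]
small [0.36  0.207]
bigstamp [0.534 0.334]
redjar [ 0.324 -0.072]
```

View pics/topz.png

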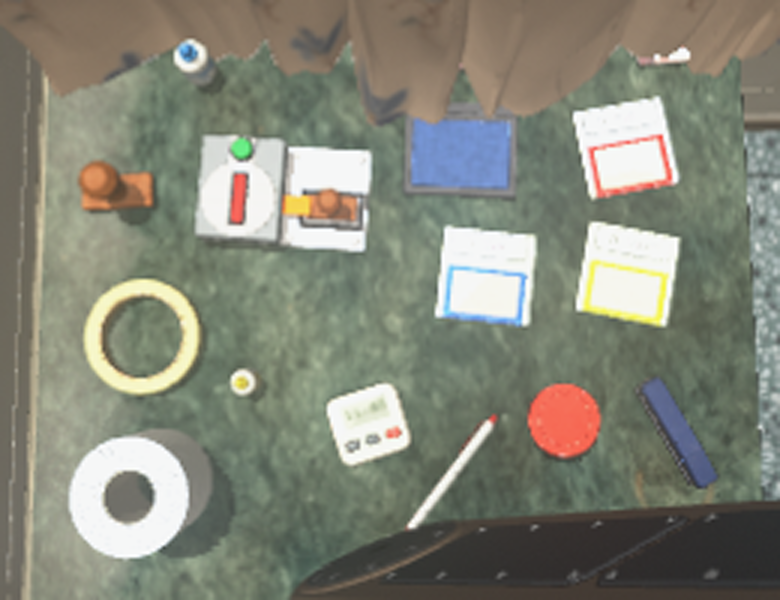

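```bash
python3 - <<'E'
from h import *
c=cap("top"); s=cap("scene")
for p in [(253,160),(300,155),(215,148),(345,140)]:
    for z in [0,.05,.1,.2,.3]:
        q=on(c,p,z)[0]; print(p,z,q.round(3),proj(s,[*q,z])[0].round(0))
cv2.imwrite("pics/sz.png",cv2.resize(s["frame"][120:280,150:450],None,fx=2.6,fy=2.6,interpolation=cv2.INTER_CUBIC))
E
```

```text
(253, 160) 0 [0.604 0.068] [290. 201.]
(253, 160) 0.05 [0.593 0.069] [288. 184.]
(253, 160) 0.1 [0.582 0.069] [287. 167.]
(253, 160) 0.2 [0.559 0.07 ] [282. 128.]
(253, 160) 0.3 [0.537 0.07 ] [278.  85.]
(300, 155) 0 [ 0.618 -0.067] [337. 217.]
(300, 155) 0.05 [ 0.606 -0.06 ] [334. 199.]
(300, 155) 0.1 [ 0.594 -0.053] [331. 179.]
(300, 155) 0.2 [ 0.57  -0.039] [323. 137.]
(300, 155) 0.3 [ 0.546 -0.025] [315.  90.]
(215, 148) 0 [0.641 0.178] [269. 186.]
(215, 148) 0.05 [0.628 0.172] [268. 170.]
(215, 148) 0.1 [0.614 0.167] [267. 154.]
(215, 148) 0.2 [0.588 0.157] [264. 119.]
(215, 148) 0.3 [0.562 0.147] [261.  80.]
(345, 140) 0 [ 0.662 -0.199] [398. 231.]
(345, 140) 0.05 [ 0.648 -0.186] [393. 211.]
(345, 140) 0.1 [ 0.633 -0.172] [387. 190.]
(345, 140) 0.2 [ 0.605 -0.145] [376. 145.]
(345, 140) 0.3 [ 0.577 -0.118] [363.  95.]
```

View pics/sz.png

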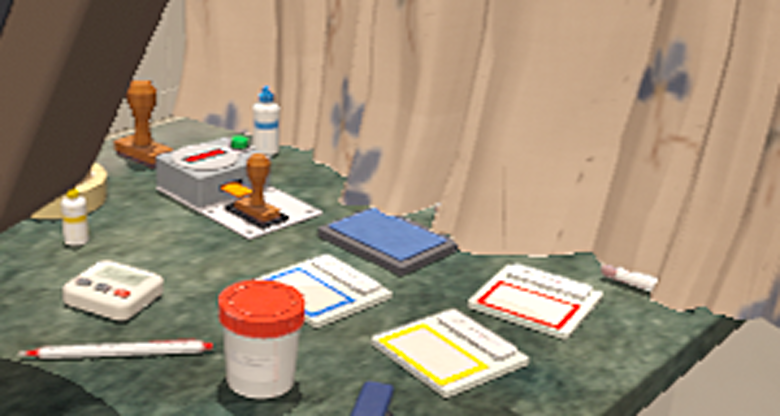

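```bash
python3 - <<'E'
from h import *
go(.44,.17,.34,90)
E
```

```text
tcp [ 0.2734 -0.5619  0.2315] yaw -64.06 tilt 0.02 shift [-585.4 -470.  -108.3] turn 25.94182227221907 t 0.3 F [ 0.36  0.28 -0.02] gap 0.999 j6 -0.11
```

Request:
play_rows(
  targets="0 -15 -12 -20 0;0 -30 -24 -20 0;0 -30 -24 -20 0;0 -30 -24 -20 0;0 -30 -24 -15 0;0 -30 -24 -10 0;0 -30 -24 0 0;0 -30 -24 0 0;0 -30 -24 0 0;0 -30 -24 0 0;0 -30 -24 0 0;0 -30 -24 0 0;0 -30 -24 0 0;0 -30 -24 0 0;0 -30 -24 0 0;0 -30 -24 0 0;0 -30 -24 0 0;0 -30 -24 0 0;0 -30 -24 0 0;0 -15 -12 0 0",
)

```text
t: 1.97
tcp_pos: [0.436, 0.1768, 0.3418]
ee_rot: [0.845, -0.534, 0.004, -0.003]
ft_force: [0.1, -0.6, -0.7]
finger_gap: 0.999
```

Request:
play_rows(
  targets="0 0 0 0 -7;0 0 0 0 -7;0 0 0 0 -7;0 0 0 0 -7;0 0 0 0 -7;0 0 0 0 -7;0 0 0 0 -7;0 0 0 0 -7;0 0 0 0 -7;0 0 0 0 -7;0 0 0 0 -7;0 0 0 0 -7;0 0 0 0 -7;0 0 0 0 -7;0 0 0 0 -7;0 0 0 0 -7;0 0 0 0 -7;0 0 0 0 -7;0 0 0 0 -7;0 0 0 0 -7",
)

```text
t: 3.63
tcp_pos: [0.4344, 0.183, 0.3413]
ee_rot: [0.773, 0.634, 0.004, 0.002]
ft_force: [-0.8, -0.6, -0.9]
finger_gap: 0.998
```

```bash
python3 - <<'E'
from h import *
go(.46,.17,.34,90)
c=cap("wrist","w1")
E
```

```text
tcp [0.4344 0.183  0.3413] yaw 78.67 tilt 0.49 shift [-7.8 27.6  1.5] turn -11.334972734919162 t 3.6333 F [-0.8  -0.56 -0.9 ] gap 0.998 j6 -1.11
```

View pics/w1.png

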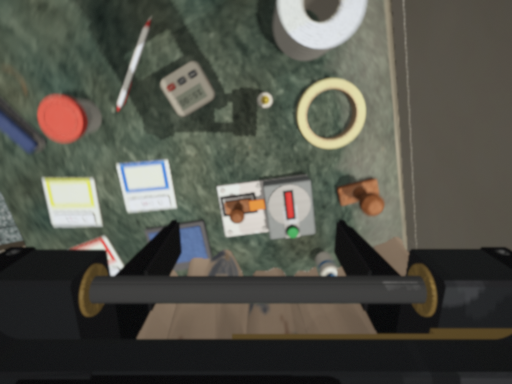

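Request:
play_rows(
  targets="0 0 0 15 -6;0 0 20 25 -5.5;0 0 5 25 0;0 0 0 25 0;0 0 0 0 0;0 0 0 0 0",
)

```text
t: 4.18
tcp_pos: [0.4618, 0.1817, 0.2506]
ee_rot: [0.705, 0.71, 0.006, 0.004]
ft_force: [0.6, 0.5, 0.7]
finger_gap: 1.003
```

```bash
cat > m.py <<'E'
from h import *
def blobs(c,lo,hi,amin=30,roi=None):
    hsv=cv2.cvtColor(c["frame"],cv2.COLOR_BGR2HSV)
    if lo[0]<=hi[0]: m=cv2.inRange(hsv,lo,hi)
    else: m=cv2.inRange(hsv,(lo[0],lo[1],lo[2]),(180,hi[1],hi[2]))|cv2.inRange(hsv,(0,lo[1],lo[2]),hi)
    if roi: 
        k=np.zeros_like(m); x0,y0,x1,y1=roi; k[y0:y1,x0:x1]=255; m&=k
    cs,_=cv2.findContours(m,cv2.RETR_EXTERNAL,cv2.CHAIN_APPROX_NONE)
    return sorted([k for k in cs if cv2.contourArea(k)>amin],key=cv2.contourArea,reverse=True)
def rect(c,k,z):
    w=on(c,k[:,0,:].astype(float),z).astype(np.float32)*1000
    (a,b),(W,H),an=cv2.minAreaRect(w)
    if W<H: W,H,an=H,W,an+90
    return np.round([a,b,W,H,(an+90)%180-90],1)  # centre mm, long, short, long-axis world angle
E
python3 - <<'E'
from m import *
go(.46,.17,.34,90)
c=cap("wrist","w2")
E
```

```text
tcp [0.4618 0.1817 0.2506] yaw 90.41 tilt 0.78 shift [-11.5  -0.7 -89.5] turn 0.40544682331828596 t 4.1833 F [0.6  0.54 0.7 ] gap 1.003 j6 -1.34
```

View pics/w2.png

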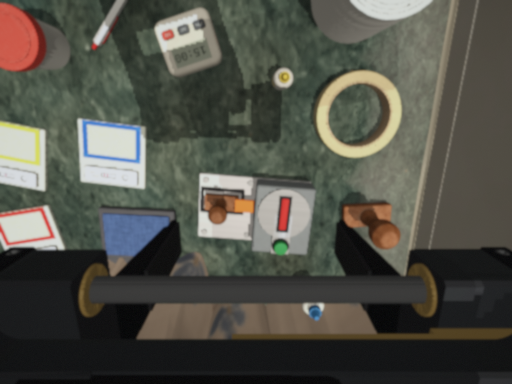

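```bash
cat > meas.py <<'E'
from m import *
import sys
c=cap("wrist",sys.argv[1])
B=c["frame"]
def show(n,ks,z,mx=3):
    for k in ks[:mx]:
        print(n,cv2.boundingRect(k),rect(c,k,z))
show("redbits",blobs(c,(172,150,90),(6,255,255)),.0415)
show("redfield",blobs(c,(172,120,90),(6,255,255)),.007)
show("green",blobs(c,(45,120,60),(80,255,255)),.049)
show("yellow",blobs(c,(23,130,120),(33,255,255)),.007)
show("blue",blobs(c,(100,110,90),(115,255,255)),.007)
show("orange",blobs(c,(10,200,180),(20,255,255)),.022)
E
python3 meas.py w3
```

```text
redbits (0, 5, 46, 66) [325.2 -72.3  64.9  47.3 -13.8]
redbits (279, 199, 11, 32) [523.8 216.7  43.2  10.3  -4.1]
redfield (0, 3, 46, 69) [320.  -96.4  73.1  52.  -13.8]
redfield (278, 198, 12, 33) [537.1 220.1  48.8  12.2  -4.5]
redfield (0, 208, 54, 37) [ 558.1 -147.9   71.8   46.6  -79.8]
green (274, 241, 13, 14) [5.668e+02 2.128e+02 1.880e+01 1.570e+01 4.000e-01]
yellow (280, 73, 9, 9) [356.3 214.4   9.9   9.2 -89.5]
blue (83, 121, 57, 42) [437.2  -7.8  71.9  46.4  83.4]
blue (310, 307, 11, 13) [703.  275.   23.   15.7   3.4]
blue (134, 223, 35, 33) [576.4  29.2  74.2   6.  -44.8]
```

```bash
python3 - <<'E'
from m import *
go(.570,.213,.10,85.7)
E
```

```text
tcp [0.4619 0.1818 0.2514] yaw 90.46 tilt 0.87 shift [ 29.8 106.1 153. ] turn 4.764111672014252 t 4.2833 F [0.54 0.17 0.87] gap 1.002 j6 -1.34
```

Request:
play_rows(
  targets="255 5 18 10 0;255 5 18 20 0;255 5 18 20 0;255 5 18 20 0;255 5 18 20 0;255 5 16 20 0;255 0 0 20 0;255 0 0 10 0;255 0 0 0 4.7;255 0 0 0 0;255 0 0 0 0",
  squeeze=30,
)

```text
t: 5.2
tcp_pos: [0.5817, 0.2174, 0.1265]
ee_rot: [0.735, 0.677, 0.018, 0.01]
ft_force: [-0.1, -0.7, 0.0]
finger_gap: 0.285
```

```bash
python3 meas.py w4; python3 - <<'E'
from m import *
go(.570,.213,.07,85.7)
cap("scene","s4");cap("top","t4")
E
```

```text
redbits (242, 98, 14, 58) [523.7 216.6  43.1   9.6  -3.5]
redfield (242, 97, 14, 59) [527.5 215.7  50.1  11.6  -4.8]
green (238, 173, 23, 23) [566.9 213.5  17.9  17.5  21. ]
blue (0, 27, 9, 42) [449.8  26.4  30.3   6.2 -19.9]
tcp [0.5818 0.2174 0.1269] yaw 85.29 tilt 2.45 shift [ -6.2 -13.7  56.3] turn -0.4100303763240305 t 5.25 F [ 0.27 -0.07  0.19] gap 0.243 j6 -1.24
```

View pics/w4.png

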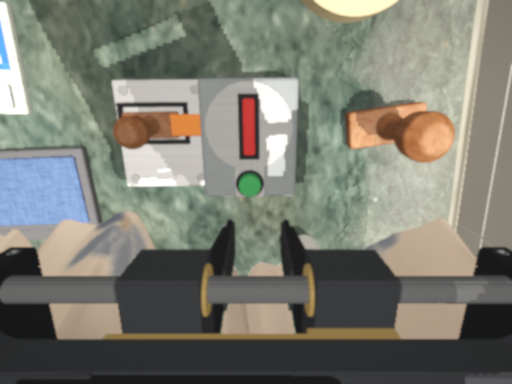

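View pics/s4.png

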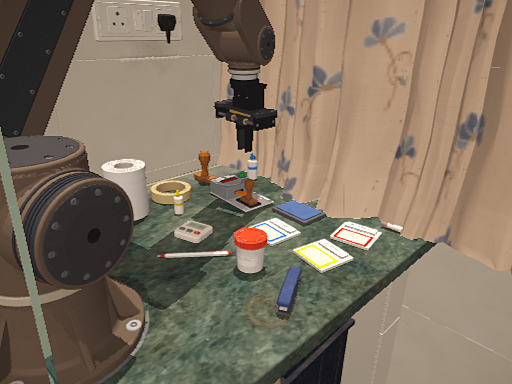

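```bash
python3 - <<'E'
s=open('h.py').read()
s=s.replace('print("tcp"','print("zax_deg",np.degrees(M[:2,2]).round(2),"tcp"')
open('h.py','w').write(s)
E
python3 - <<'E'
from m import *
go(.570,.213,.07,85.7)
E
```

```text
zax_deg [2.38 0.58] tcp [0.5818 0.2174 0.1266] yaw 85.29 tilt 2.45 shift [ -6.1 -13.6  56.1] turn -0.41361423763862604 t 5.35 F [ 0.92 -0.22 -0.9 ] gap 0.158 j6 -1.24
```

Request:
play_rows(
  targets="255 -3 -6.5 0 0;255 -3 -6.5 0 0;255 0 0 10 0;255 0 0 10 0;255 0 0 10 0;255 0 0 10 0;255 0 0 5 0;255 0 0 0 0;255 0 0 0 0;255 0 0 0 0;255 0 0 0 0",
)

```text
t: 6.27
tcp_pos: [0.5686, 0.2123, 0.0764]
ee_rot: [0.734, 0.678, 0.019, 0.01]
ft_force: [-0.4, -0.2, -0.2]
finger_gap: 0.004
```

```bash
python3 - <<'E'
from m import *
go(.570,.213,.058,85.7)
cap("wrist","w5")
E
```

```text
zax_deg [2.37 0.58] tcp [0.5686 0.2123 0.0764] yaw 85.47 tilt 2.44 shift [ 0.5  0.6 18.5] turn -0.23315342300159614 t 6.2667 F [-0.36 -0.21 -0.17] gap 0.004 j6 -1.24
```

View pics/w5.png

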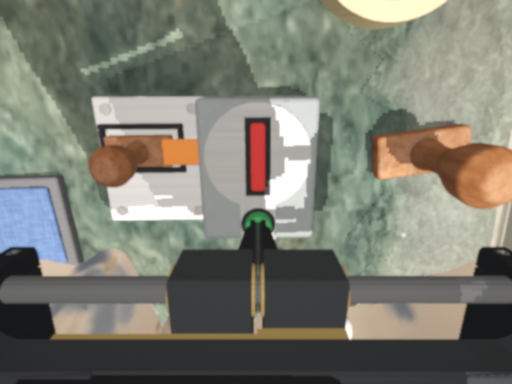

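Request:
play_rows(
  targets="255 0 0 5 0;255 0 0 5 0;255 0 0 3 0;255 0 0 3 0;255 0 0 3 0;255 0 0 2 0;255 0 0 2 0;255 0 0 1 0",
)

```text
t: 6.98
tcp_pos: [0.5702, 0.2134, 0.0588]
ee_rot: [0.734, 0.678, 0.021, 0.012]
ft_force: [-5.3, -1.5, 10.5]
finger_gap: 0.003
```

```bash
python3 - <<'E'
from m import *
go(.570,.213,.058,85.7)
cap("wrist","w6")
E
```

```text
zax_deg [2.7  0.69] tcp [0.5702 0.2134 0.0588] yaw 85.49 tilt 2.78 shift [-0.4 -0.2  0.8] turn -0.20744937088734616 t 6.9833 F [-5.3  -1.53 10.47] gap 0.003 j6 -1.24
```

View pics/w6.png

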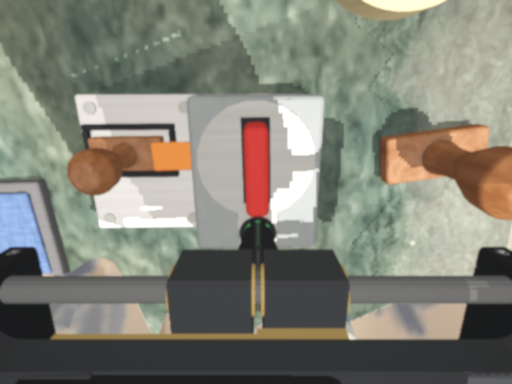

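Request:
play_rows(
  targets="255 0 0 2 0;255 0 0 1 0;255 0 0 0 0;255 0 0 0 0",
)

```text
t: 7.37
tcp_pos: [0.5699, 0.2136, 0.0596]
ee_rot: [0.734, 0.679, 0.022, 0.012]
ft_force: [-0.2, -0.3, 0.7]
finger_gap: 0.002
```

```bash
python3 - <<'E'
from m import *
go(.570,.213,.058,85.7)
E
```

```text
zax_deg [2.84 0.73] tcp [0.5699 0.2136 0.0596] yaw 85.53 tilt 2.93 shift [-0.7  0.   1.6] turn -0.17346896603133644 t 7.3667 F [-0.17 -0.27  0.73] gap 0.002 j6 -1.24
```

Request:
play_rows(
  targets="255 0 0 -8 0;255 0 0 -15 0;255 0 0 -20 0;255 0 0 -20 0;0 0 -20 -20 0;0 0 -30 0 0;0 0 -30 0 0;0 0 -20 0 0;0 0 0 0 0;0 0 0 0 0",
)

```text
t: 8.2
tcp_pos: [0.4632, 0.2202, 0.1428]
ee_rot: [0.734, 0.678, 0.023, 0.012]
ft_force: [-0.2, -0.5, 0.1]
finger_gap: 0.368
```

```bash
python3 - <<'E'
from m import *
go(.524,.2165,.11,85.7)
c=cap("wrist","w7")
k=blobs(c,(172,150,90),(6,255,255))
for z in (.0415,.0635,.0675): print(z,[rect(c,x,z) for x in k[:2]])
k=blobs(c,(45,120,60),(80,255,255)); print([rect(c,x,.041) for x in k[:2]])
E
```

```text
zax_deg [2.91 0.76] tcp [0.4632 0.2202 0.1428] yaw 85.45 tilt 3.01 shift [ 0.5 59.2 35.8] turn -0.24547773552617969 t 8.2 F [-0.19 -0.46  0.08] gap 0.368 j6 -1.17
0.0415 [array([527.3, 216.2,  47.8,  12.5,  -4.1]), array([317.9,  91.4,  10.5,   7. , -72.3])]
0.0635 [array([513.9, 217. ,  43.6,  11.4,  -4.1]), array([322.9, 103.2,   9.6,   6.3, -72.3])]
0.0675 [array([511.4, 217.1,  42.8,  11.2,  -4.1]), array([323.8, 105.3,   9.4,   6.2, -72.3])]
[]
```

View pics/w7.png

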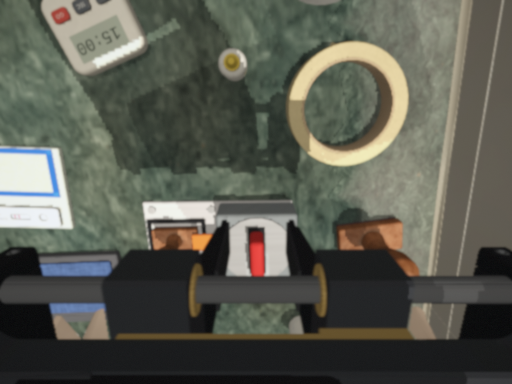

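Request:
play_rows(
  targets="0 0 -10 -20 0;0 0 -18 -20 0;0 0 -18 -20 0;0 0 -10 -20 0;0 0 0 -10 0;0 0 0 0 0;0 0 0 0 0",
)

```text
t: 8.83
tcp_pos: [0.4076, 0.2236, 0.2332]
ee_rot: [0.736, 0.677, 0.024, 0.013]
ft_force: [-0.3, -0.6, 0.3]
finger_gap: 0.903
```

```bash
python3 - <<'E'
from m import *
go(.524,.2165,.11,85.7)
c=cap("wrist","w8")
k=blobs(c,(172,150,90),(6,255,255))
for z in (.0415,.0635,.0675): print(z,[rect(c,x,z) for x in k[:2]])
k=blobs(c,(45,120,60),(80,255,255)); print([rect(c,x,.041) for x in k[:2]])
E
```

```text
zax_deg [2.99 0.78] tcp [0.4076 0.2236 0.2332] yaw 85.26 tilt 3.09 shift [  0.4 110.1 129. ] turn -0.4417149643300746 t 8.8333 F [-0.26 -0.65  0.31] gap 0.903 j6 -1.12
0.0415 [array([532.8, 215.8,  53.9,  11.7,  -4.5])]
0.0635 [array([519. , 216.6,  50.4,  11. ,  -4.5])]
0.0675 [array([516.5, 216.7,  49.7,  10.8,  -4.5])]
[]
```

View pics/w8.png

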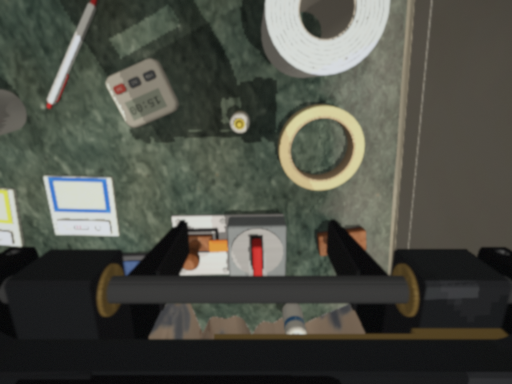

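Request:
play_rows(
  targets="0 0 0 30 0;0 0 0 30 0;0 0 0 0 0;0 0 0 0 0;0 0 0 0 0",
)

```text
t: 9.3
tcp_pos: [0.4137, 0.224, 0.1695]
ee_rot: [0.736, 0.676, 0.023, 0.012]
ft_force: [0.5, 0.3, 0.2]
finger_gap: 0.999
```

```bash
python3 -c "
from m import *
go(.524,.2165,.11,85.7)"
```

```text
zax_deg [2.87 0.72] tcp [0.4137 0.224  0.1695] yaw 85.14 tilt 2.96 shift [  0.9 107.5  64.9] turn -0.5623160742816822 t 9.3 F [0.45 0.29 0.22] gap 0.999 j6 -1.12
```

Request:
play_rows(
  targets="0 0 0 -40 0;0 0 0 -40 0;0 0 0 -40 0;0 0 0 0 0;0 0 0 0 0;0 0 0 0 0",
)

```text
t: 9.8
tcp_pos: [0.4084, 0.2223, 0.3002]
ee_rot: [0.737, 0.676, 0.024, 0.013]
ft_force: [0.5, 0.1, -0.6]
finger_gap: 1.001
```

```bash
python3 -c "
from m import *
go(.524,.2165,.11,85.7)"
```

```text
zax_deg [3.   0.77] tcp [0.4084 0.2223 0.3002] yaw 85.1 tilt 3.1 shift [  0.7 105.9 195.9] turn -0.6003495009255175 t 9.8 F [ 0.45  0.07 -0.55] gap 1.001 j6 -1.12
```

Request:
play_rows(
  targets="0 0 40 0 0;0 0 40 0 0;0 0 40 0 0;0 0 0 0 0;0 0 0 0 0;0 0 0 0 0",
)

```text
t: 10.3
tcp_pos: [0.5306, 0.2108, 0.3035]
ee_rot: [0.736, 0.676, 0.021, 0.011]
ft_force: [-0.2, -1.3, -0.1]
finger_gap: 0.996
```

```bash
python3 -c "
from m import *
go(.524,.2165,.11,85.7)"
```

```text
zax_deg [2.69 0.7 ] tcp [0.5306 0.2108 0.3035] yaw 85.16 tilt 2.78 shift [  2.  -15.9 193.1] turn -0.5383683909704331 t 10.3 F [-0.17 -1.25 -0.15] gap 0.996 j6 -1.22
```

Request:
play_rows(
  targets="0 0 -40 0 0;0 0 -40 0 0;0 0 -40 0 0;0 0 0 0 0;0 0 0 0 0;0 0 0 0 0",
)

```text
t: 10.8
tcp_pos: [0.4001, 0.2203, 0.2944]
ee_rot: [0.736, 0.677, 0.018, 0.01]
ft_force: [0.1, -0.3, 0.2]
finger_gap: 1.001
```

```bash
python3 -c "
from m import *
go(.524,.2165,.11,85.7)"
```

```text
zax_deg [2.29 0.58] tcp [0.4001 0.2203 0.2944] yaw 85.22 tilt 2.36 shift [  4.  116.5 189.2] turn -0.4753324412004787 t 10.8 F [ 0.07 -0.35  0.18] gap 1.001 j6 -1.12
```

Request:
play_rows(
  targets="0 0 40 0 0;0 0 40 0 0;0 0 0 0 0;0 0 -40 0 0;0 0 -40 0 0;0 0 0 0 0;0 0 40 0 0;0 0 40 0 0;0 0 0 0 0;0 0 -40 0 0;0 0 -40 0 0;0 0 0 0 0;0 0 40 0 0;0 0 40 0 0;0 0 0 0 0;0 0 -40 0 0;0 0 -40 0 0;0 0 0 0 0;0 0 0 0 0;0 0 0 0 0",
)

```text
t: 12.47
tcp_pos: [0.4072, 0.2178, 0.2894]
ee_rot: [0.737, 0.675, 0.016, 0.009]
ft_force: [-0.2, -0.7, -0.2]
finger_gap: 0.999
```

```bash
python3 -c "
from m import *
go(.524,.2165,.11,85.7)"
```

```text
zax_deg [2.04 0.47] tcp [0.4072 0.2178 0.2894] yaw 84.96 tilt 2.1 shift [  6.9 110.2 183.4] turn -0.7364125161975466 t 12.4667 F [-0.17 -0.7  -0.22] gap 0.999 j6 -1.13
```

Request:
play_rows(
  targets="140 1 15 10 0;140 1 15 15 0;140 1 15 15 0;140 1 15 15 0;140 1 15 15 0;140 1 15 15 0;140 1 10 15 0;140 0 5 15 0;140 0 0 10 0;140 0 0 5 0;140 0 0 0 0;140 0 0 0 0",
  squeeze=20,
)

```text
t: 13.47
tcp_pos: [0.5328, 0.2154, 0.1568]
ee_rot: [0.739, 0.674, 0.019, 0.01]
ft_force: [-0.2, 0.1, 0.5]
finger_gap: 0.449
```

```bash
python3 -c "
from m import *
go(.5238,.2166,.11,85.7)
c=cap('wrist','w9')"
```

```text
zax_deg [2.37 0.56] tcp [0.5328 0.2154 0.1568] yaw 84.75 tilt 2.44 shift [ -0.2 -10.9  46.4] turn -0.9461190527631231 t 13.4667 F [-0.15  0.07  0.54] gap 0.449 j6 -1.21
```

View pics/w9.png

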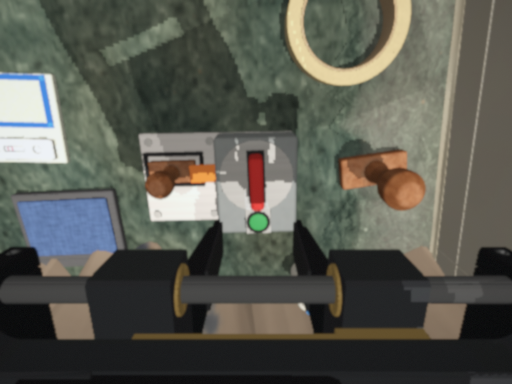

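```bash
python3 - <<'E'
from m import *
go(.5238,.2166,.061,85.7)
c=cap('wrist')
k=blobs(c,(172,130,110),(6,255,255),roi=(225,130,290,225))
for x in k: print(cv2.boundingRect(x),rect(c,x,.0675))
k=blobs(c,(45,120,60),(80,255,255)); print([rect(c,x,.041) for x in k[:2]])
E
```

```text
zax_deg [2.39 0.56] tcp [0.5328 0.2154 0.157 ] yaw 84.76 tilt 2.46 shift [ -1.  -12.9  95.5] turn -0.9382425447129208 t 13.5167 F [ 0.11  0.71 -0.22] gap 0.451 j6 -1.21
(249, 155, 15, 56) [521.5 216.8  47.9  11.1  -2.8]
[array([568.9, 214.1,  16.9,  16.4,  -5.5])]
```

Request:
play_rows(
  targets="140 0 -3 10 0;140 0 -3 10 0;140 0 -3 10 0;140 0 -3 10 0;140 0 -1 10 0;140 0 0 10 0;140 0 0 10 0;140 0 0 10 0;140 0 0 5 0;140 0 0 0 -1;140 0 0 0 0",
)

```text
t: 14.48
tcp_pos: [0.5228, 0.2191, 0.0694]
ee_rot: [0.731, 0.682, 0.023, 0.013]
ft_force: [1.1, 1.0, 0.8]
finger_gap: 0.448
```

```bash
python3 -c "
from m import *
go(.5238,.2166,.061,85.7)
c=cap('wrist','w10')"
```

```text
zax_deg [2.93 0.73] tcp [0.5228 0.2191 0.0694] yaw 85.98 tilt 3.02 shift [-2.6  0.8  8.4] turn 0.2828034138213269 t 14.4833 F [1.15 1.01 0.79] gap 0.448 j6 -1.22
```

View pics/w10.png

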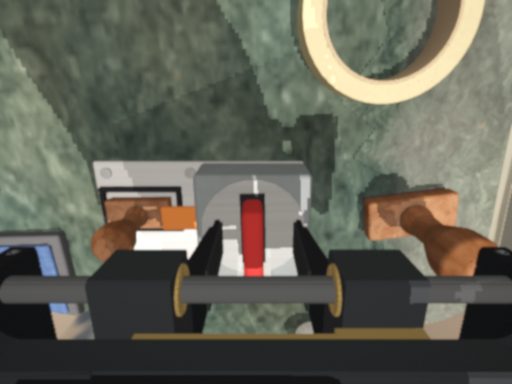

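Request:
play_rows(
  targets="140 -2.5 0 4 0;140 0 0 4 0;255 0 0 0 0;255 0 0 0 0;255 0 0 0 0;255 0 0 0 0;255 0 0 0 0;255 0 0 0 0",
)

```text
t: 15.2
tcp_pos: [0.5239, 0.2162, 0.0623]
ee_rot: [0.732, 0.681, 0.024, 0.014]
ft_force: [1.4, -2.9, -2.2]
finger_gap: 0.127
```

```bash
python3 -c "
from m import *
go(.5238,.2166,.061,85.7)"
```

```text
zax_deg [3.08 0.74] tcp [0.5239 0.2162 0.0623] yaw 85.93 tilt 3.17 shift [ 0.4 -0.1  1.3] turn 0.22543617249492343 t 15.2 F [ 1.35 -2.94 -2.24] gap 0.127 j6 -1.22
```

Request:
play_rows(
  targets="255 0 0 0 -4;255 0 0 0 -5;255 0 0 0 -5;255 0 0 0 -5;255 0 0 0 -5;255 0 0 0 -5;255 0 0 0 -5;255 0 0 0 -5;255 0 0 0 0",
)

```text
t: 15.95
tcp_pos: [0.5238, 0.2168, 0.0624]
ee_rot: [0.449, 0.893, 0.019, 0.021]
ft_force: [-0.1, -1.5, -0.9]
finger_gap: 0.126
```

```bash
python3 -c "
from m import *
go(.5238,.2166,.061,160)"
```

```text
zax_deg [3.07 0.83] tcp [0.5238 0.2168 0.0624] yaw 126.56 tilt 3.18 shift [-0.1 -0.1  1.4] turn -33.44283525925975 t 15.95 F [-0.12 -1.45 -0.86] gap 0.126 j6 -1.93
```

Request:
play_rows(
  targets="255 0 0 0 -5;255 0 0 0 -5;255 0 0 0 -5;255 0 0 0 -5;255 0 0 0 -5;255 0 0 0 -5;255 0 0 0 -2;255 0 0 0 0",
)

```text
t: 16.62
tcp_pos: [0.5235, 0.2169, 0.0625]
ee_rot: [0.186, 0.982, 0.013, 0.024]
ft_force: [1.0, -0.2, -0.4]
finger_gap: 0.128
```

```bash
python3 -c "
from m import *
go(.5238,.2166,.061,160)
print(robot.get_state()['moment'])"
```

```text
zax_deg [3.   0.89] tcp [0.5235 0.2169 0.0625] yaw 158.49 tilt 3.13 shift [-0.3 -0.2  1.5] turn -1.5057380156711702 t 16.6167 F [ 0.98 -0.21 -0.38] gap 0.128 j6 -2.49
[ 0.4131305   0.25714945 -0.00447503]
```

Request:
play_rows(
  targets="255 0 0 0 -2;255 0 0 0 -1;140 0 0 0 0;140 0 0 0 0;140 0 0 0 0;140 0 0 0 0;140 0 0 -10 0;140 0 0 -15 0;140 0 0 -20 0;140 0 0 -20 0;140 0 0 -20 5;140 0 0 -20 5;140 0 0 0 7;140 0 0 0 7;140 0 0 0 7;140 0 0 0 7;140 0 0 0 7;140 0 0 0 7;140 0 0 0 7;140 0 0 0 7",
)

```text
t: 18.28
tcp_pos: [0.5165, 0.2155, 0.1839]
ee_rot: [0.688, 0.725, 0.026, 0.015]
ft_force: [-1.1, 0.3, -0.7]
finger_gap: 0.449
```

```bash
python3 -c "
from m import *
go(.47,.14,.20,85.7)
c=cap('wrist','w11')"
```

```text
zax_deg [3.37 0.98] tcp [0.5165 0.2155 0.1839] yaw 93.05 tilt 3.51 shift [-72.7 -49.4 -20.1] turn 7.351779454422726 t 18.2833 F [-1.11  0.35 -0.7 ] gap 0.449 j6 -1.35
```

View pics/w11.png

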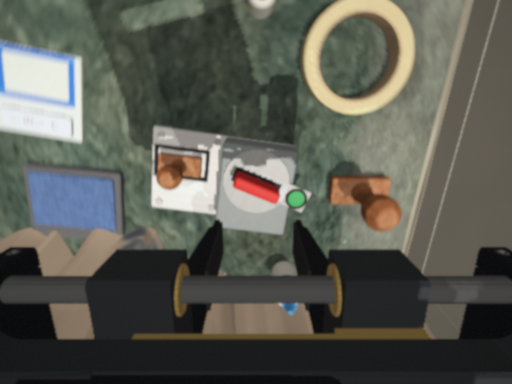

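```bash
python3 - <<'E'
from m import *
c=cap('wrist')
f=c["frame"][110:250,130:320]; cv2.imwrite("pics/z11.png",cv2.resize(f,None,fx=4,fy=4,interpolation=cv2.INTER_CUBIC))
for p in [(169,176)]: print("top",on(c,p,.066))
for p in [(153,127),(222,134),(150,208),(216,214)]: print("plate",on(c,p,.004))
print(proj(c,[.5176,.1339,.068]),proj(c,[.5176,.1339,.004]))
E
```

```text
top [[0.51254115 0.13644133]]
plate [[0.4783835  0.10536907]]
plate [[0.48270298 0.17875557]]
plate [[0.5726872  0.09507869]]
plate [[0.57745721 0.1721281 ]]
[[165.93152583 181.83120127]] [[181.44633349 163.72479427]]
```

View pics/z11.png

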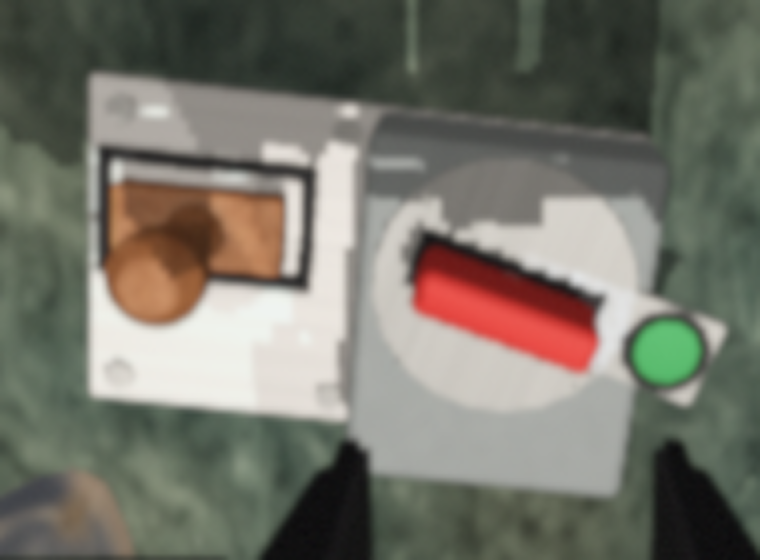

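```bash
python3 - <<'E'
from m import *
c=cap('wrist')
def z(p): return (130+(p[0]+.5)/4-.5,110+(p[1]+.5)/4-.5)
for n,p,h in [("top",(156,276),.066),("b1",(118,180),.016),("b2",(286,193),.016),("b3",(282,279),.016),("t1",(112,158),.009),("t2",(304,178),.009),("t3",(297,277),.009)]: print(n,on(c,z(p),h).round(4))
E
```

```text
top [[0.5162 0.1359]]
b1 [[0.5067 0.1133]]
b2 [[0.5078 0.1576]]
b3 [[0.532  0.1563]]
t1 [[0.5025 0.1099]]
t2 [[0.5052 0.1613]]
t3 [[0.5335 0.1593]]
```

```bash
python3 -c "
from m import *
go(.518,.135,.13,85.6)"
```

```text
zax_deg [3.37 0.98] tcp [0.5166 0.2155 0.1836] yaw 93.6 tilt 3.51 shift [-81.2  -6.8  52.2] turn 8.003865389105314 t 18.4333 F [-0.37 -0.85  0.61] gap 0.453 j6 -1.36
```

Request:
play_rows(
  targets="140 0 -40 -10 0;140 0 -40 -10 0;140 0 -40 0 0;140 0 0 0 0;140 0 0 0 0;140 0 40 0 0;140 0 40 0 0;140 0 40 0 0;140 0 0 0 0;140 0 0 0 0;140 0 -40 0 0;140 0 -40 0 0;140 0 -40 0 0;140 0 0 0 0;140 0 0 0 0;140 0 40 0 0;140 0 40 0 0;140 0 40 0 0;140 0 0 0 0;140 0 0 0 0",
)

```text
t: 20.1
tcp_pos: [0.5148, 0.2166, 0.2024]
ee_rot: [0.662, 0.749, 0.024, 0.016]
ft_force: [0.2, -0.7, 0.5]
finger_gap: 0.452
```

```bash
python3 -c "
from m import *
go(.518,.135,.13,85.6)"
```

```text
zax_deg [3.19 0.88] tcp [0.5148 0.2166 0.2024] yaw 97.06 tilt 3.32 shift [-82.  -10.9  71.2] turn 11.455806348028574 t 20.1 F [ 0.2  -0.7   0.47] gap 0.452 j6 -1.41
```

Request:
play_rows(
  targets="140 -10 0 6 6;140 -10 -1 6 5;140 -12 -1 6 0;140 -12 -1 6 0;140 -12 0 6 0;140 -12 0 6 0;140 -6 0 6 0;140 0 0 6 0;140 0 0 0 0;140 0 0 0 0",
)

```text
t: 20.93
tcp_pos: [0.5107, 0.1382, 0.1493]
ee_rot: [0.726, 0.687, 0.025, 0.013]
ft_force: [0.0, -0.3, 0.3]
finger_gap: 0.449
```

```bash
python3 -c "
from m import *
go(.518,.135,.046,85.6)
c=cap('wrist','w12')"
```

```text
zax_deg [3.17 0.89] tcp [0.5107 0.1382 0.1493] yaw 86.8 tilt 3.29 shift [ -4.8   1.9 103.5] turn 1.2040384720097848 t 20.9333 F [ 0.02 -0.32  0.33] gap 0.449 j6 -1.39
```

View pics/w12.png

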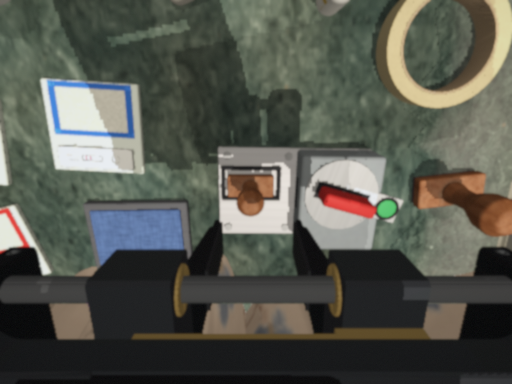

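```bash
python3 -c "
from m import *
c=cap('wrist')
f=c['frame'][140:245,210:310]; cv2.imwrite('pics/z12.png',cv2.resize(f,None,fx=6,fy=6,interpolation=cv2.INTER_CUBIC))
print(on(c,[(250,202)],.064), proj(c,[.518,.135,.016]))"
```

```text
[[0.5151631  0.13383596]] [[251.57055925 186.4287278 ]]
```

View pics/z12.png

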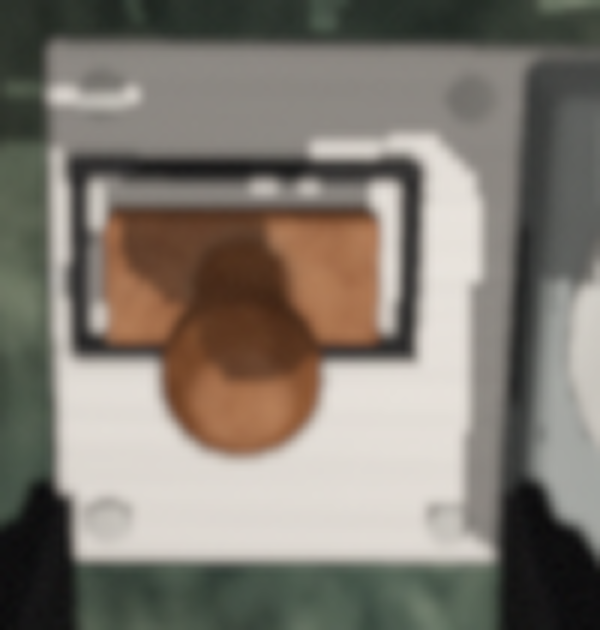

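Request:
play_rows(
  targets="140 -1.5 1 10 1.2;140 -1.5 1 12 0;140 -1 0 12 0;140 0 0 12 0;140 0 0 12 0;140 0 0 12 0;140 0 0 12 0;140 0 0 12 0;140 0 0 6 0;140 0 0 0 0;140 0 0 0 0",
  squeeze=40,
)

```text
t: 21.95
tcp_pos: [0.5202, 0.1394, 0.0427]
ee_rot: [0.735, 0.678, 0.028, 0.014]
ft_force: [0.3, 0.7, 0.0]
finger_gap: 0.45
```

```bash
python3 -c "
from m import *
go(.518,.135,.046,85.6)
c=cap('wrist','w13');c=cap('scene','s13')"
```

```text
zax_deg [3.49 0.96] tcp [0.5202 0.1394 0.0427] yaw 85.39 tilt 3.62 shift [-4.5 -1.6 -3.5] turn -0.20902889211075149 t 21.95 F [0.32 0.7  0.05] gap 0.45 j6 -1.37
```

View pics/w13.png

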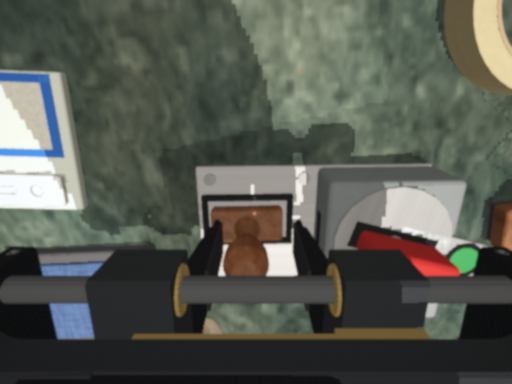

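Request:
play_rows(
  targets="140 -2.5 -1 -2 0;140 -2 -1 -2 0;140 0 0 0 0;255 0 0 0 0;255 0 0 0 0;255 0 0 0 0;255 0 0 0 0;255 0 0 0 0;255 0 0 0 0",
  squeeze=40,
)

```text
t: 22.8
tcp_pos: [0.5185, 0.1345, 0.0502]
ee_rot: [0.735, 0.677, 0.03, 0.016]
ft_force: [0.1, 0.1, -1.0]
finger_gap: 0.226
```

```bash
python3 -c "
from m import *
go(.518,.135,.046,85.6)
c=cap('wrist','w14')"
```

```text
zax_deg [3.81 1.  ] tcp [0.5185 0.1345 0.0502] yaw 85.38 tilt 3.94 shift [ 0.3 -0.8  4.2] turn -0.22490216525082474 t 22.8 F [ 0.08  0.14 -1.02] gap 0.226 j6 -1.38
```

View pics/w14.png

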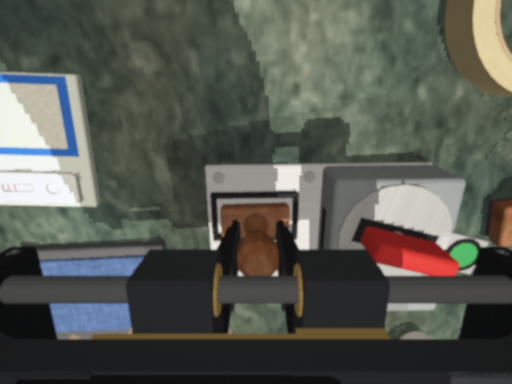

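Request:
play_rows(
  targets="255 0 0.3 -5 0;255 0 0.7 -10 0;255 0 0.7 -10 0;255 0 0.7 -10 0;255 0 0.7 -10 0;255 0 0.7 -10 0;255 0 0.7 -10 0;255 0 0.7 -10 0;255 0 0.7 -10 0;255 0 0 0 0;255 0 0 0 0",
)

```text
t: 23.77
tcp_pos: [0.5188, 0.1325, 0.1482]
ee_rot: [0.735, 0.677, 0.032, 0.018]
ft_force: [-0.1, -0.5, -0.6]
finger_gap: 0.226
```

```bash
python3 -c "
from m import *
go(.518,.135,.046,85.6)
c=cap('wrist','w15');c=cap('scene','s15');cv2.imwrite('pics/s15z.png',cv2.resize(c['frame'][90:250,170:370],None,fx=4,fy=4,interpolation=cv2.INTER_CUBIC))"
```

```text
zax_deg [4.09 1.03] tcp [0.5188 0.1325 0.1482] yaw 85.4 tilt 4.22 shift [  0.   -8.1 101.9] turn -0.20370833990398296 t 23.7667 F [-0.07 -0.54 -0.58] gap 0.226 j6 -1.38
```

View pics/w15.png

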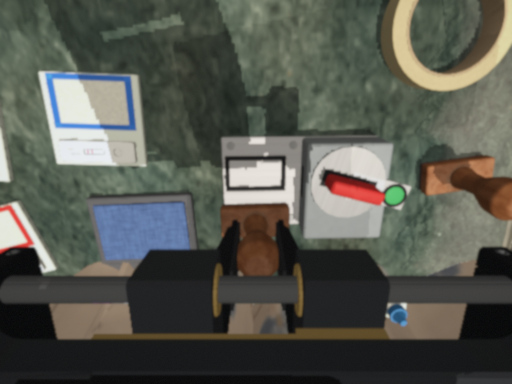

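View pics/s15z.png

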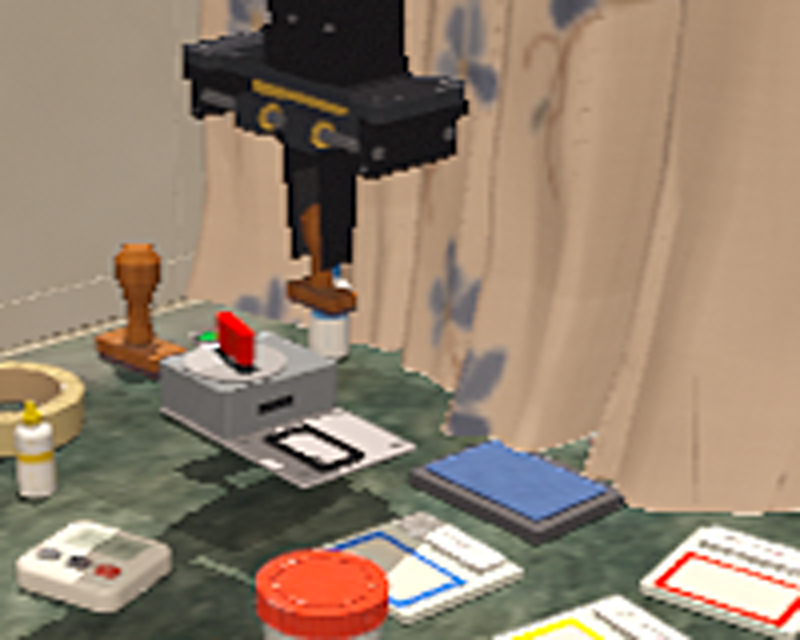

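```bash
python3 - <<'E'
from m import *
c=cap('wrist')
def show(n,ks,z,mx=3):
    for k in ks[:mx]: print(n,cv2.boundingRect(k),rect(c,k,z))
show("nest",blobs(c,(0,0,0),(180,255,40),roi=(215,145,297,200)),.009)
show("blue",blobs(c,(100,110,90),(115,255,255),roi=(30,60,160,145)),.007)
show("ink",blobs(c,(100,80,60),(125,255,255),roi=(80,190,205,270)),.013)
E
```

```text
nest (226, 157, 59, 12) [505.3 134.7  56.7  10.1  86.5]
blue (46, 74, 89, 56) [437.5  -7.9  72.4  46.3  83.4]
ink (93, 202, 97, 58) [568.8  13.   91.   64.4  87.5]
```

```bash
python3 - <<'E'
from m import *
c=cap('wrist')
for t in (60,80):
  for k in blobs(c,(0,0,0),(180,255,t),roi=(215,145,297,200))[:2]: print("nest",t,cv2.boundingRect(k),rect(c,k,.009))
go(.556,.013,.11,86)
E
```

```text
nest 60 (226, 157, 59, 20) [508.4 134.5  56.6  19.3  83.4]
nest 60 (215, 145, 6, 22) [495.2  99.3  20.7   4.8  -7. ]
nest 80 (225, 157, 61, 34) [516.6 133.8  58.4  33.9  85.1]
nest 80 (215, 145, 7, 23) [495.7  99.7  21.8   5.8  -7. ]
zax_deg [3.96 1.02] tcp [0.5185 0.1325 0.1469] yaw 85.39 tilt 4.09 shift [-116.9   44.5   37.2] turn -0.6083798770017239 t 23.9667 F [0.02 0.28 0.16] gap 0.226 j6 -1.38
```

Request:
play_rows(
  targets="255 -8 3 0 0;255 -11 4 2 0;255 -11 4 3 0;255 -11 4 3 0;255 -11 4 3 0;255 -11 4 3 0;255 -11 4 3 0;255 -11 4 3 0;255 -11 4 4 0;255 -11 4 4 0;255 -8 3 4 0;255 -3 2 4 0;255 0 0 0 0;255 0 0 0 0",
)

```text
t: 25.13
tcp_pos: [0.5567, -0.005, 0.1022]
ee_rot: [0.736, 0.676, 0.028, 0.014]
ft_force: [-0.2, 0.6, -0.2]
finger_gap: 0.23
```

```bash
python3 -c "
from m import *
go(.556,.013,.07,86)
c=cap('wrist','w16');c=cap('scene','s16');cv2.imwrite('pics/s16z.png',cv2.resize(c['frame'][90:250,200:400],None,fx=4,fy=4,interpolation=cv2.INTER_CUBIC))"
```

```text
zax_deg [3.42 0.99] tcp [ 0.5567 -0.005   0.1022] yaw 85.2 tilt 3.56 shift [17.1 -4.1 32.4] turn -0.803091140201289 t 25.1333 F [-0.15  0.61 -0.17] gap 0.23 j6 -1.66
```

View pics/w16.png

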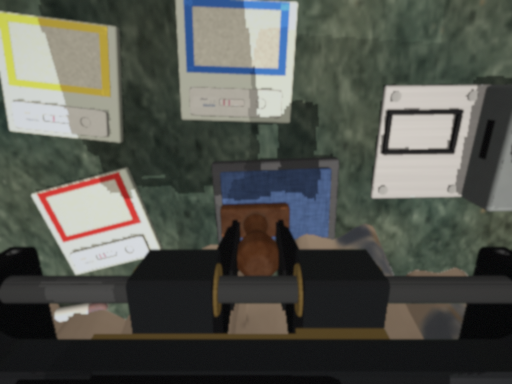

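View pics/s16z.png

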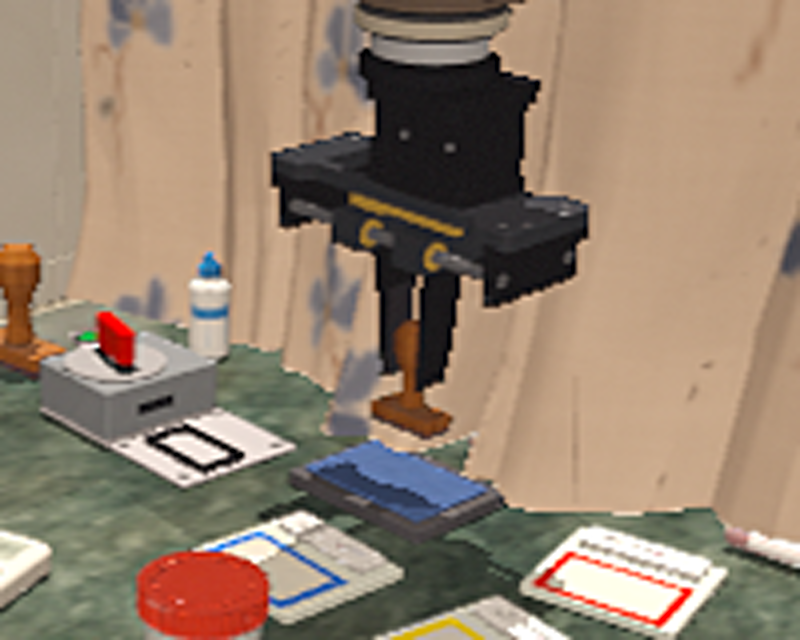

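```bash
cat > fields.py <<'E'
from m import *
import sys
c=cap('wrist',sys.argv[1] if len(sys.argv)>1 else None)
def white_in(lo,hi,name):
    # coloured border contour with an inner hole: average outer & inner rect
    hsv=cv2.cvtColor(c["frame"],cv2.COLOR_BGR2HSV)
    m=cv2.inRange(hsv,lo,hi) if lo[0]<=hi[0] else cv2.inRange(hsv,lo,(180,255,255))|cv2.inRange(hsv,(0,)+lo[1:],hi)
    cs,hr=cv2.findContours(m,cv2.RETR_CCOMP,cv2.CHAIN_APPROX_NONE)
    for i,k in enumerate(cs):
        if hr[0][i][3]<0 and cv2.contourArea(k)>300:
            print(name,"outer",cv2.boundingRect(k),rect(c,k,.007))
            j=hr[0][i][2]
            while j>=0:
                if cv2.contourArea(cs[j])>200: print(name,"  inner",cv2.boundingRect(cs[j]),rect(c,cs[j],.007))
                j=hr[0][j][0]
white_in((172,120,80),(6,255,255),"red")
white_in((22,110,100),(34,255,255),"yellow")
white_in((103,140,80),(118,255,255),"blue")
E
python3 fields.py
python3 -c "
from m import *
go(.556,.009,.07,86)"
```

```text
red outer (38, 173, 101, 68) [ 558.  -147.7   72.7   46.9  -80.1]
red   inner (45, 178, 88, 59) [ 558.5 -147.9   65.3   41.3  -80. ]
yellow outer (0, 13, 110, 83) [ 438.7 -139.3   73.4   47.6   78.7]
yellow   inner (6, 20, 97, 70) [ 438.9 -139.6   64.2   40.7   78.7]
blue outer (184, 0, 103, 74) [437.1  -8.1  72.   46.7  83.2]
blue   inner (190, 4, 93, 67) [437.5  -8.   65.5  41.3  83.3]
zax_deg [3.46 0.99] tcp [ 0.5567 -0.0043  0.1027] yaw 85.26 tilt 3.6 shift [12.4 -3.8 32.8] turn -0.7396546961115718 t 25.2833 F [-0.01  0.59 -0.69] gap 0.228 j6 -1.66
```

Request:
play_rows(
  targets="255 6 -1 5 0;255 6 -1 6 0;255 0 -1 6 0;255 0 0 6 0;255 0 0 6 0;255 0 0 3 0;255 0 0 0 0;255 0 0 0 0",
)

```text
t: 25.95
tcp_pos: [0.5561, 0.0123, 0.0674]
ee_rot: [0.734, 0.678, 0.028, 0.014]
ft_force: [0.3, -0.8, -1.0]
finger_gap: 0.23
```

```bash
python3 -c "
from m import *
go(.556,.011,.059,86)"
```

```text
zax_deg [3.45 1.01] tcp [0.5561 0.0123 0.0674] yaw 85.46 tilt 3.6 shift [-1.5 -0.5  8.4] turn -0.5367066510983847 t 25.95 F [ 0.29 -0.83 -1.01] gap 0.23 j6 -1.64
```

Request:
play_rows(
  targets="255 0 -0.2 3 0;255 0 -0.2 3 0;255 0 -0.1 2 0;255 0 -0.1 2 0;255 0 -0.1 2 0;255 0 -0.1 2 0",
)

```text
t: 26.45
tcp_pos: [0.5599, 0.011, 0.0588]
ee_rot: [0.735, 0.678, 0.032, 0.019]
ft_force: [-5.9, 1.6, 26.7]
finger_gap: 0.227
```

```bash
python3 -c "
from m import *
go(.556,.011,.059,86)"
```

```text
zax_deg [4.13 0.9 ] tcp [0.5599 0.011  0.0588] yaw 85.42 tilt 4.23 shift [-0.3 -3.8 -0.5] turn -0.5777173116126448 t 26.45 F [-5.9   1.61 26.7 ] gap 0.227 j6 -1.64
```

Request:
play_rows(
  targets="255 0 -0.6 0.8 0;255 0 -0.6 0.8 0;255 0 -0.6 0.8 0;255 0 -0.6 0.8 0",
)

```text
t: 26.78
tcp_pos: [0.5596, 0.0105, 0.0586]
ee_rot: [0.735, 0.677, 0.034, 0.021]
ft_force: [-2.5, -1.4, 15.6]
finger_gap: 0.228
```

```bash
python3 -c "
from m import *
go(.556,.011,.059,86)"
```

```text
zax_deg [4.54 0.85] tcp [0.5596 0.0105 0.0586] yaw 85.4 tilt 4.62 shift [ 0.2 -3.6 -0.7] turn -0.6035796098370412 t 26.7833 F [-2.47 -1.4  15.56] gap 0.228 j6 -1.64
```

Request:
play_rows(
  targets="255 0 -0.6 0.8 0;255 0 -0.6 0.8 0",
)

```text
t: 26.95
tcp_pos: [0.5596, 0.0105, 0.0586]
ee_rot: [0.735, 0.677, 0.035, 0.023]
ft_force: [-2.0, 0.2, 13.6]
finger_gap: 0.227
```

```bash
python3 -c "
from m import *
go(.556,.011,.059,86)"
```

```text
zax_deg [4.75 0.83] tcp [0.5596 0.0105 0.0586] yaw 85.38 tilt 4.83 shift [ 0.3 -3.6 -0.7] turn -0.6188519029005306 t 26.95 F [-2.04  0.23 13.63] gap 0.227 j6 -1.64
```

Request:
play_rows(
  targets="255 0 0.3 -4 0;255 0 0.6 -8 0;255 0 0.8 -10 0;255 0 0.8 -10 0;255 0 0.8 -10 0;255 0 0.8 -10 0;255 0 0 0 0;255 0 0 0 0",
)

```text
t: 27.62
tcp_pos: [0.5592, 0.0091, 0.1162]
ee_rot: [0.735, 0.677, 0.035, 0.023]
ft_force: [-0.3, 0.3, 0.1]
finger_gap: 0.227
```

```bash
python3 fields.py w17; python3 -c "
from m import *
go(.558,-.1478,.1,100)
c=cap('scene','s17');cv2.imwrite('pics/s17z.png',cv2.resize(c['frame'][90:250,200:400],None,fx=4,fy=4,interpolation=cv2.INTER_CUBIC))"
```

```text
red outer (31, 164, 98, 65) [ 558.1 -147.7   72.7   46.9  -79.9]
red   inner (38, 169, 85, 57) [ 558.5 -148.    65.4   41.5  -80.2]
yellow outer (0, 11, 98, 79) [ 438.7 -139.3   73.5   47.5   78.7]
blue outer (168, 0, 100, 69) [437.2  -8.1  72.1  46.4  83.7]
blue   inner (173, 1, 90, 65) [437.5  -8.   65.5  41.3  83.4]
zax_deg [4.76 0.82] tcp [0.5593 0.0091 0.1162] yaw 85.37 tilt 4.84 shift [-156.8   10.3   13.8] turn -14.628728893084315 t 27.6667 F [ 1.01 -0.05 -0.64] gap 0.224 j6 -1.63
```

View pics/w17.png

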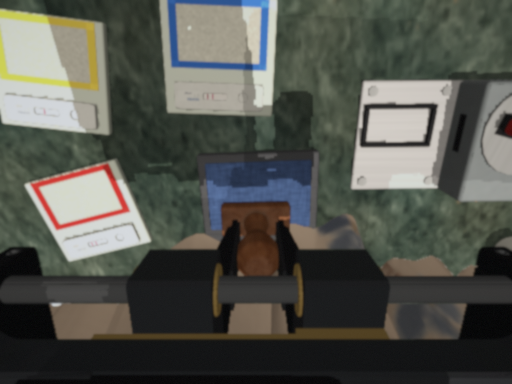

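View pics/s17z.png

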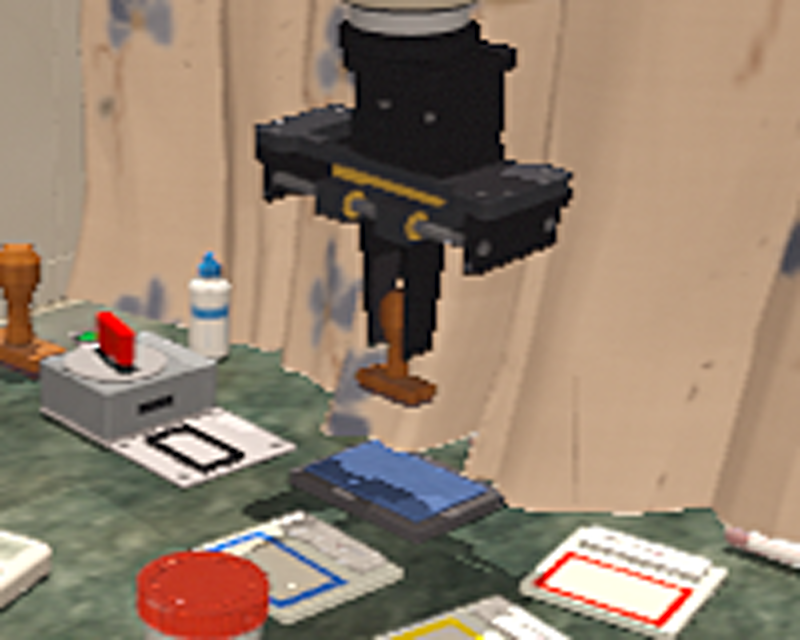

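```bash
cat > st.py <<'E'
from m import *
import sys
# where is stamp: brown base's near edge in wrist image
c=cap('wrist'); s=robot.get_state()
hsv=cv2.cvtColor(c["frame"],cv2.COLOR_BGR2HSV)
m=cv2.inRange(hsv,(3,90,30),(16,255,200)); m[:170]=0; m[250:]=0; m[:,:200]=0; m[:,315:]=0
k=max(cv2.findContours(m,cv2.RETR_EXTERNAL,cv2.CHAIN_APPROX_NONE)[0],key=cv2.contourArea)
p=k[:,0,:]; 
xs=np.unique(p[:,0]); top=np.array([[x,p[p[:,0]==x][:,1].min()] for x in xs if p[:,0].min()+5<x<p[:,0].max()-5],float)
top[:,1]-=.5
w=on(c,top,s["tcp_pos"][2]-.046+.012)
a=np.polyfit(w[:,1],w[:,0],1); M=R.from_quat(s["ee_rot"]).as_matrix()
print("box",cv2.boundingRect(k),"near edge mean",w.mean(0).round(4),"edge yaw",np.degrees(np.arctan2(1,a[0])).round(2))
d=np.array([1,-a[0]])/np.hypot(1,a[0])
print("centre est",(w.mean(0)+.011*d).round(4),"tcp",s["tcp_pos"].round(4), "toolyaw",np.degrees(np.arctan2(M[1,0],M[0,0])).round(2))
E
python3 st.py
```

```text
box (222, 202, 68, 48) near edge mean [0.5446 0.01  ] edge yaw 85.74
centre est [0.5556 0.0092] tcp [0.5589 0.0091 0.1153] toolyaw 85.37
```

```bash
python3 - <<'E'
from m import *
tfc=vision.capture("wrist")
def run(fn,pos,zax,yaw):
    z=np.array([np.radians(zax[0]),np.radians(zax[1]),0]); z[2]=-np.sqrt(1-z@z)
    x=np.array([np.cos(np.radians(yaw)),np.sin(np.radians(yaw)),0]); x-=z*(x@z); x/=np.linalg.norm(x); y=np.cross(z,x)
    T=np.eye(4);T[:3,:3]=np.c_[x,y,z];T[:3,3]=pos
    c=dict(tfc); c["T"]=T@tfc["tool_from_camera"]; c["f"]=192/np.tan(np.radians(c["vertical_fov"]/2)); c["frame"]=cv2.imread(fn)
    hsv=cv2.cvtColor(c["frame"],cv2.COLOR_BGR2HSV)
    m=cv2.inRange(hsv,(3,90,30),(16,255,200)); m[:170]=0; m[250:]=0; m[:,:200]=0; m[:,315:]=0
    k=max(cv2.findContours(m,cv2.RETR_EXTERNAL,cv2.CHAIN_APPROX_NONE)[0],key=cv2.contourArea); p=k[:,0,:]
    top=np.array([[u,p[p[:,0]==u][:,1].min()-.5] for u in np.unique(p[:,0]) if p[:,0].min()+5<u<p[:,0].max()-5],float)
    w=on(c,top,pos[2]-.046+.012); print(fn,cv2.boundingRect(k),"edge-tcp",(w.mean(0)-pos[:2]).round(4)*1000)
run("pics/w14.png",np.array([.5185,.1345,.0502]),(3.81,1.0),85.38)
run("pics/w15.png",np.array([.5188,.1325,.1482]),(4.09,1.03),85.4)
run("pics/w16.png",np.array([.5567,-.005,.1022]),(3.42,.99),85.2)
run("pics/w17.png",np.array([.5593,.0091,.1162]),(4.76,.82),85.37)
E
```

```text
pics/w14.png (221, 204, 68, 46) edge-tcp [-14.2   0.3]
pics/w15.png (221, 204, 68, 46) edge-tcp [-13.7   0.2]
pics/w16.png (221, 204, 68, 46) edge-tcp [-14.3   0.3]
pics/w17.png (222, 202, 68, 48) edge-tcp [-14.6   0.9]
```

Request:
play_rows(
  targets="255 -6 1 0 0;255 -10 1 0 0;255 -12 1 0 -2;255 -12 1 0 -2;255 -12 1 0 -2;255 -12 2 0 -2;255 -12 2 0 -2;255 -12 3 0 -2;255 -12 3 0 -2;255 -12 3 0 0;255 -10 3 0 0;255 -8 2 0 0;255 -4 0 0 0;255 0 0 0 0;255 0 0 0 0",
)

```text
t: 29.07
tcp_pos: [0.5877, -0.1374, 0.1101]
ee_rot: [0.645, 0.764, 0.03, 0.023]
ft_force: [-0.5, -0.3, -1.3]
finger_gap: 0.224
```

```bash
python3 fields.py w18; python3 st.py; python3 -c "
from m import *
go(.560,-.1475,.1,100)"
```

```text
red outer (206, 125, 89, 55) [ 558.2 -147.9   73.    46.5  -80.3]
red   inner (211, 128, 79, 49) [ 558.2 -147.8   64.9   41.3  -80.1]
yellow outer (230, 0, 111, 46) [ 458.6 -138.9   78.5   29.   -80.3]
blue outer (407, 0, 105, 72) [444.1  -8.9  72.5  32.2  83.4]
box (222, 203, 68, 47) near edge mean [ 0.5732 -0.1406] edge yaw 100.76
centre est [ 0.5841 -0.1385] tcp [ 0.5876 -0.137   0.1102] toolyaw 99.7
zax_deg [4.18 0.92] tcp [ 0.5876 -0.137   0.1102] yaw 99.7 tilt 4.28 shift [ -5.7 -29.7   8. ] turn -0.29665660717752473 t 29.1667 F [-0.26 -0.72  0.4 ] gap 0.223 j6 -2.14
```

View pics/w18.png

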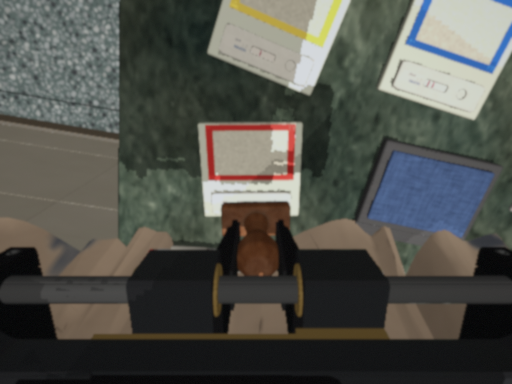

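Request:
play_rows(
  targets="255 -1 -5 2 0;255 -1 -6 2 0;255 -1 -6 2 0;255 -1 -6 1 0;255 -1 -4 1 0;255 0 0 0 0;255 0 0 0 0",
)

```text
t: 29.75
tcp_pos: [0.5586, -0.1454, 0.0992]
ee_rot: [0.644, 0.764, 0.03, 0.022]
ft_force: [0.6, -0.5, -1.5]
finger_gap: 0.228
```

```bash
python3 fields.py w19; python3 st.py; python3 -c "
from m import *
go(.560,-.1475,.056,100)"
```

```text
red outer (209, 164, 90, 53) [ 558.3 -147.9   73.1   46.9  -80.2]
yellow outer (235, 0, 120, 89) [ 438.4 -139.6   72.8   47.6   78.7]
blue outer (411, 20, 101, 94) [436.9  -8.   72.6  46.5  83.2]
box (219, 203, 73, 47) near edge mean [ 0.5444 -0.149 ] edge yaw 100.94
centre est [ 0.5552 -0.1469] tcp [ 0.5589 -0.1453  0.0993] toolyaw 99.82
zax_deg [4.12 0.95] tcp [ 0.5589 -0.1453  0.0993] yaw 99.82 tilt 4.24 shift [-2.5 -2.5 43.2] turn -0.1795597345179516 t 29.85 F [-1.09 -0.22 -0.64] gap 0.229 j6 -2.18
```

View pics/w19.png

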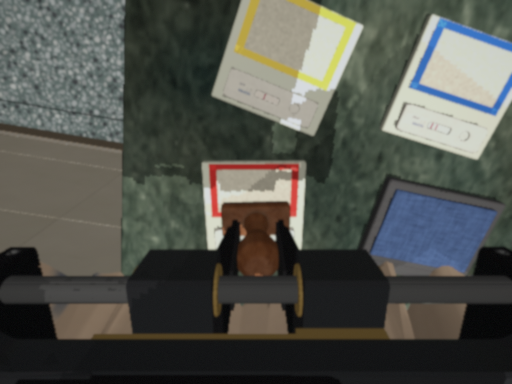

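Request:
play_rows(
  targets="255 -1 -0.8 5 0;255 -1 -0.8 5 0;255 0 -0.6 5 0;255 0 0 5 0;255 0 0 5 0;255 0 0 5 0;255 0 0 2 0;255 0 0 0 0;255 0 0 0 0",
)

```text
t: 30.6
tcp_pos: [0.56, -0.147, 0.0628]
ee_rot: [0.643, 0.765, 0.029, 0.022]
ft_force: [-0.4, -0.2, -0.1]
finger_gap: 0.229
```

```bash
python3 st.py; python3 -c "
from m import *
go(.560,-.1475,.053,100); cap('wrist','w20')"
```

```text
box (220, 202, 70, 48) near edge mean [ 0.5453 -0.151 ] edge yaw 101.25
centre est [ 0.556  -0.1489] tcp [ 0.56   -0.147   0.0629] toolyaw 99.85
zax_deg [4.1  0.97] tcp [ 0.56   -0.147   0.0629] yaw 99.85 tilt 4.22 shift [-0.5 -0.8  9.9] turn -0.1496713437500432 t 30.65 F [-0.78 -0.34 -0.58] gap 0.23 j6 -2.2
```

View pics/w20.png

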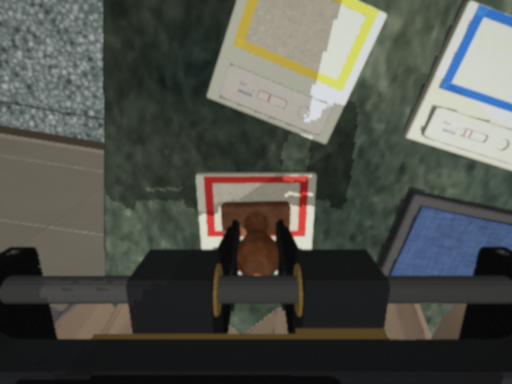

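Request:
play_rows(
  targets="255 0 -0.6 2 0;255 0 -0.6 2 0;255 0 -0.2 2 0;255 0 -0.2 1 0;255 0 -0.1 0.6 0;255 0 -0.1 0.6 0",
)

```text
t: 31.2
tcp_pos: [0.5591, -0.1474, 0.0549]
ee_rot: [0.643, 0.765, 0.03, 0.023]
ft_force: [0.0, -0.0, -0.5]
finger_gap: 0.222
```

```bash
python3 -c "
from m import *
go(.560,-.1475,.053,100)"
```

```text
zax_deg [4.21 0.92] tcp [ 0.5591 -0.1474  0.0549] yaw 99.85 tilt 4.31 shift [-0.2  0.7  2. ] turn -0.15103926516435706 t 31.2 F [ 0.04 -0.04 -0.47] gap 0.222 j6 -2.2
```

Request:
play_rows(
  targets="255 0 -0.1 1 0;255 0 -0.1 0.8 0;255 0 -0.1 0.7 0;255 0 -0.2 0.7 0",
)

```text
t: 31.53
tcp_pos: [0.5597, -0.148, 0.0529]
ee_rot: [0.643, 0.765, 0.03, 0.024]
ft_force: [-1.8, 1.7, 10.3]
finger_gap: 0.228
```

```bash
python3 -c "
from m import *
go(.560,-.1475,.053,100)"
```

```text
zax_deg [4.36 0.86] tcp [ 0.5597 -0.148   0.0529] yaw 99.84 tilt 4.45 shift [ 0.4  0.4 -0.1] turn -0.1567523328126157 t 31.5333 F [-1.78  1.71 10.31] gap 0.228 j6 -2.2
```

Request:
play_rows(
  targets="255 0 -0.3 0.7 0;255 0 -0.3 0.7 0;255 0 -0.3 0.7 0;255 0 -0.3 0.7 0;255 0 -0.3 0.7 0;255 0 -0.3 0.7 0",
)

```text
t: 32.03
tcp_pos: [0.5594, -0.1479, 0.0529]
ee_rot: [0.643, 0.764, 0.032, 0.026]
ft_force: [-1.5, 1.3, 9.0]
finger_gap: 0.228
```

```bash
python3 -c "
from m import *
go(.560,-.1475,.053,100)"
```

```text
zax_deg [4.64 0.82] tcp [ 0.5594 -0.1479  0.0529] yaw 99.83 tilt 4.72 shift [ 0.3  0.7 -0. ] turn -0.17148444190534917 t 32.0333 F [-1.46  1.33  8.96] gap 0.228 j6 -2.2
```

Request:
play_rows(
  targets="255 0 -0.3 0.7 0;255 0 -0.3 0.7 0;255 0 -0.3 0.7 0;255 0 -0.3 0.7 0;255 0 0 0 0;255 0 0.3 -3 0;255 0 0.3 -5 0;255 0 0.5 -7 0;255 0 0.7 -8 0;255 0 0.7 -8 0;255 0 0.8 -10 0;255 0 0.8 -10 0;255 0 0 0 0;255 0 0 0 0",
)

```text
t: 33.2
tcp_pos: [0.5594, -0.1481, 0.1113]
ee_rot: [0.643, 0.764, 0.033, 0.029]
ft_force: [0.6, 0.0, -0.3]
finger_gap: 0.228
```

```bash
python3 fields.py w21; python3 st.py; python3 -c "
from m import *
go(.560,-.1475,.053,100)
c=cap('scene','s21');cv2.imwrite('pics/s21z.png',cv2.resize(c['frame'][110:300,220:440],None,fx=3.5,fy=3.5,interpolation=cv2.INTER_CUBIC))"
```

```text
red outer (215, 158, 86, 51) [ 558.  -148.    72.9   46.8  -80.1]
yellow outer (240, 0, 116, 87) [ 438.5 -139.5   73.    47.8   78.9]
blue outer (410, 19, 102, 92) [436.8  -8.   72.6  46.5  83.3]
box (220, 201, 72, 49) near edge mean [ 0.5458 -0.1515] edge yaw 101.15
centre est [ 0.5566 -0.1494] tcp [ 0.5593 -0.148   0.1107] toolyaw 99.82
zax_deg [4.93 0.74] tcp [ 0.5593 -0.148   0.1107] yaw 99.82 tilt 5.0 shift [ 0.5 -4.2 57.6] turn -0.1799303231395868 t 33.3 F [ 0.13 -0.56  0.58] gap 0.225 j6 -2.19
```

View pics/w21.png

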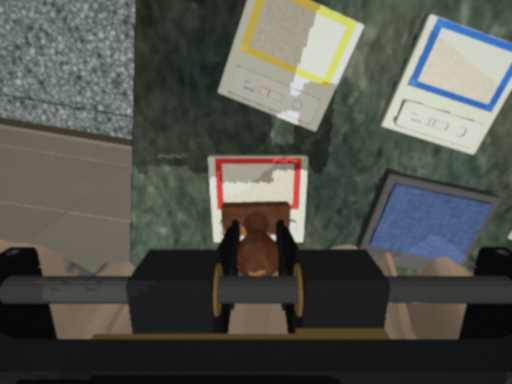

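View pics/s21z.png

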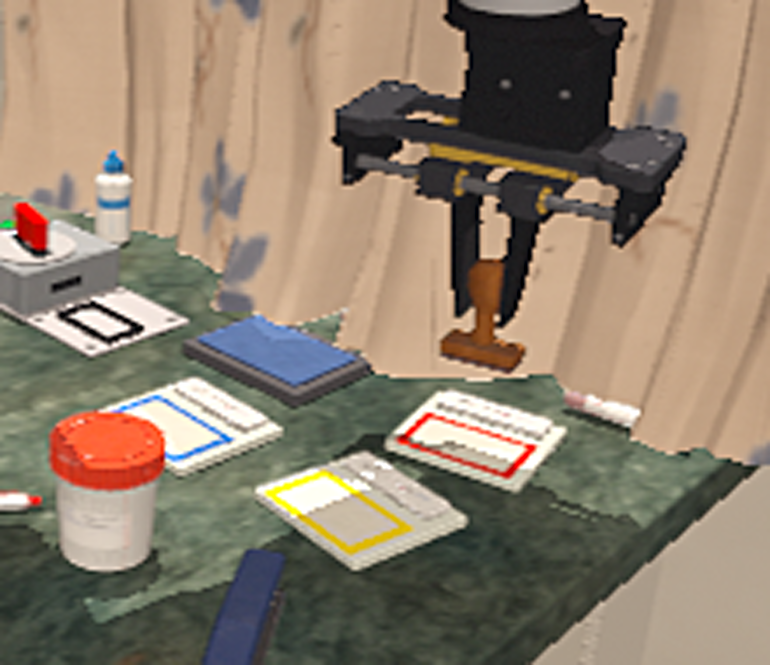

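Request:
play_rows(
  targets="255 0 -6 0 2;255 0 -9 0 3;255 0 -9 0 3;255 0 -9 0 3;255 0 -9 0 3;255 0 -9 0 3;255 0 -9 0 2;255 0 -9 0 1;255 0 -9 0 0;255 0 -9 0 0;255 0 -6 0 0;255 0 -3 0 0;255 0 0 0 0;255 0 0 0 0",
)

```text
t: 34.52
tcp_pos: [0.4571, -0.1407, 0.097]
ee_rot: [0.771, 0.636, 0.035, 0.018]
ft_force: [0.5, -0.1, -0.4]
finger_gap: 0.227
```

```bash
python3 fields.py w22; python3 st.py; python3 -c "
from m import *
go(.4406,-.140,.1,78.8)"
```

```text
red outer (287, 0, 108, 36) [341.3 -57.6  73.4  21.3  79.5]
yellow outer (205, 143, 93, 56) [ 438.3 -139.1   73.4   46.9   78.4]
yellow   inner (211, 147, 81, 49) [ 438.4 -139.3   64.2   41.    78.5]
blue outer (366, 107, 96, 63) [436.9  -8.   71.9  46.   83.4]
blue   inner (370, 110, 87, 58) [437.3  -8.   66.1  42.3  83.4]
box (222, 203, 68, 47) near edge mean [ 0.4426 -0.1379] edge yaw 79.54
centre est [ 0.4534 -0.1399] tcp [ 0.4573 -0.1407  0.097 ] toolyaw 79.13
zax_deg [4.45 0.97] tcp [ 0.4573 -0.1407  0.097 ] yaw 79.13 tilt 4.56 shift [ -2.3 -16.3  -4.3] turn 0.329817172523974 t 34.6167 F [ 0.75 -1.06 -0.11] gap 0.226 j6 -1.93
```

View pics/w22.png

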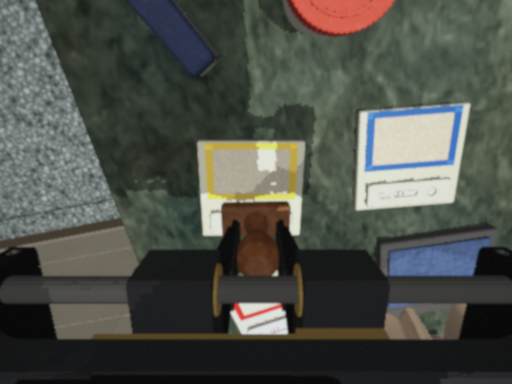

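Request:
play_rows(
  targets="255 -1 -4 3 0;255 -1 -4 5 0;255 0 -4 5 0;255 0 -3 5 0;255 0 -1 5 0;255 0 0 5 0;255 0 0 3 0;255 0 0 0 0;255 0 0 0 0",
)

```text
t: 35.37
tcp_pos: [0.4427, -0.1391, 0.0606]
ee_rot: [0.771, 0.636, 0.035, 0.018]
ft_force: [-1.2, 0.0, -0.7]
finger_gap: 0.226
```

```bash
python3 fields.py w23; python3 st.py; python3 -c "
from m import *
go(.441,-.1397,.053,78.6)"
```

```text
red outer (293, 0, 150, 61) [340.4 -52.6  86.9  31.8  79.5]
yellow outer (201, 175, 106, 61) [ 438.6 -139.3   73.5   47.4   78.1]
blue outer (383, 133, 111, 71) [437.   -8.   72.2  46.2  83.4]
blue   inner (388, 138, 100, 63) [437.3  -7.9  65.6  41.8  83.4]
box (222, 202, 68, 48) near edge mean [ 0.4277 -0.1362] edge yaw 79.92
centre est [ 0.4385 -0.1381] tcp [ 0.4428 -0.1391  0.0608] toolyaw 79.16
zax_deg [4.44 0.97] tcp [ 0.4428 -0.1391  0.0608] yaw 79.16 tilt 4.54 shift [-1.1 -2.2  7.7] turn 0.5574185232010223 t 35.4667 F [ 0.97  0.1  -0.79] gap 0.225 j6 -1.97
```

View pics/w23.png

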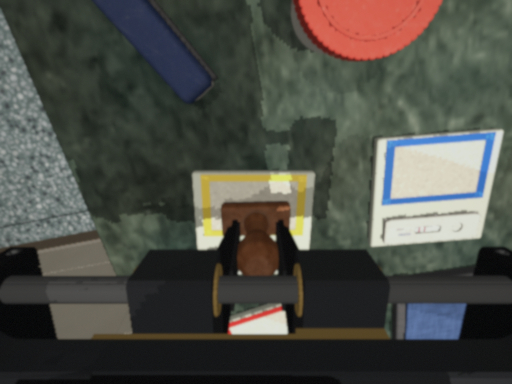

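Request:
play_rows(
  targets="255 -0.5 -0.8 2 0.5;255 -0.5 -0.8 2 0;255 0 -0.3 1.5 0;255 0 -0.2 1 0;255 0 -0.1 0.8 0;255 0 -0.2 0.7 0;255 0 -0.2 0.7 0",
)

```text
t: 36.05
tcp_pos: [0.4413, -0.1399, 0.0525]
ee_rot: [0.773, 0.632, 0.036, 0.019]
ft_force: [-3.5, 0.6, 27.3]
finger_gap: 0.229
```

```bash
python3 -c "
from m import *
go(.441,-.1397,.053,78.6)"
```

```text
zax_deg [4.59 0.89] tcp [ 0.4413 -0.1399  0.0525] yaw 78.61 tilt 4.68 shift [ 0.1 -0.3 -0.5] turn 0.013347015969230824 t 36.05 F [-3.54  0.6  27.29] gap 0.229 j6 -1.98
```

Request:
play_rows(
  targets="255 0 -0.2 0.3 0;255 0 -0.2 0.4 0;255 0 -0.2 0.4 0;255 0 -0.2 0.4 0;255 0 -0.2 0.4 0;255 0 -0.2 0.4 0",
)

```text
t: 36.55
tcp_pos: [0.4411, -0.1398, 0.0526]
ee_rot: [0.773, 0.633, 0.037, 0.021]
ft_force: [-1.5, 0.8, 7.6]
finger_gap: 0.23
```

```bash
python3 -c "
from m import *
go(.441,-.1397,.053,78.6)"
```

```text
zax_deg [4.84 0.79] tcp [ 0.4411 -0.1398  0.0526] yaw 78.63 tilt 4.91 shift [ 0.1 -0.1 -0.4] turn 0.027714031743869327 t 36.55 F [-1.54  0.77  7.55] gap 0.23 j6 -1.98
```

Request:
play_rows(
  targets="255 0 -0.2 0.4 0;255 0 -0.2 0.5 0;255 0 -0.2 0.5 0;255 0 -0.2 0.5 0;255 0 -0.2 0.5 0;255 0 0 0 0;255 0 0.3 -3 0;255 0 0.3 -5 0;255 0 0.5 -7 0;255 0 0.7 -8 0;255 0 0.7 -8 0;255 0 0.8 -10 0;255 0 0.8 -10 0;255 0 0 0 0;255 0 0 0 0",
)

```text
t: 37.8
tcp_pos: [0.4407, -0.1416, 0.1104]
ee_rot: [0.773, 0.633, 0.038, 0.025]
ft_force: [0.2, -0.1, -0.6]
finger_gap: 0.223
```

```bash
python3 fields.py w24; python3 st.py; python3 -c "
from m import *
go(.440,-.008,.1,83.4)"
```

```text
red outer (284, 0, 116, 66) [336.  -55.9  82.6  42.8  79. ]
yellow outer (213, 157, 87, 52) [ 438.5 -139.    73.4   47.1   78.8]
blue outer (364, 122, 89, 58) [436.9  -8.   71.8  45.8  83.3]
blue   inner (367, 125, 82, 54) [437.4  -7.9  66.4  42.6  83.3]
box (222, 203, 67, 47) near edge mean [ 0.4267 -0.1391] edge yaw 79.33
centre est [ 0.4375 -0.1411] tcp [ 0.4406 -0.1415  0.1099] toolyaw 78.65
zax_deg [5.14 0.63] tcp [ 0.4406 -0.1415  0.1099] yaw 78.65 tilt 5.19 shift [130.4 -27.9  11.2] turn -4.753822825310152 t 37.9 F [-1.03  0.    0.04] gap 0.227 j6 -1.94
```

View pics/w24.png

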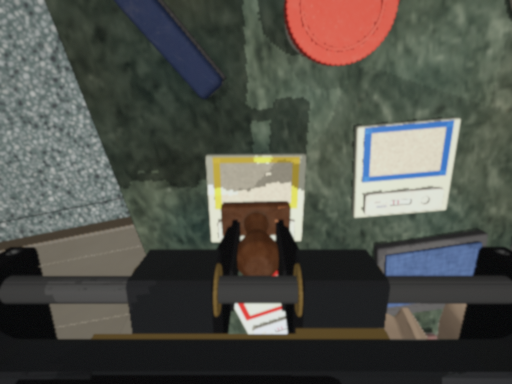

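Request:
play_rows(
  targets="255 6 -1.5 0 -1;255 9 -2 0 -2;255 10 -2 0 -1.7;255 10 -2 0 0;255 10 -2 0 0;255 10 -2 0 0;255 10 -2 0 0;255 10 -2 0 0;255 10 -2 0 0;255 10 -2 0 0;255 10 -2 0 0;255 8 -1 0 0;255 4 0 0 0;255 0 0 0 0;255 0 0 0 0",
)

```text
t: 39.15
tcp_pos: [0.4276, -0.0048, 0.1081]
ee_rot: [0.741, 0.67, 0.036, 0.023]
ft_force: [-0.5, -0.3, -0.6]
finger_gap: 0.229
```

```bash
python3 fields.py w25; python3 st.py; python3 -c "
from m import *
go(.440,-.0077,.1,83.4)"
```

```text
red outer (68, 5, 114, 118) [321.7 -92.2  81.7  81.6  39.6]
yellow outer (61, 187, 87, 53) [ 438.3 -139.1   72.3   46.8   78.9]
yellow   inner (66, 190, 78, 48) [ 438.9 -139.2   65.3   41.9   78.6]
blue outer (211, 173, 84, 48) [436.7  -7.8  71.9  44.8  83.6]
box (222, 203, 67, 47) near edge mean [ 0.413  -0.0041] edge yaw 84.98
centre est [ 0.424  -0.0051] tcp [ 0.4277 -0.0053  0.1081] toolyaw 84.19
zax_deg [4.76 0.81] tcp [ 0.4277 -0.0053  0.1081] yaw 84.19 tilt 4.84 shift [-1.3 11.8  9. ] turn 0.7864563014123718 t 39.25 F [ 0.15  0.37 -0.3 ] gap 0.226 j6 -1.71
```

View pics/w25.png

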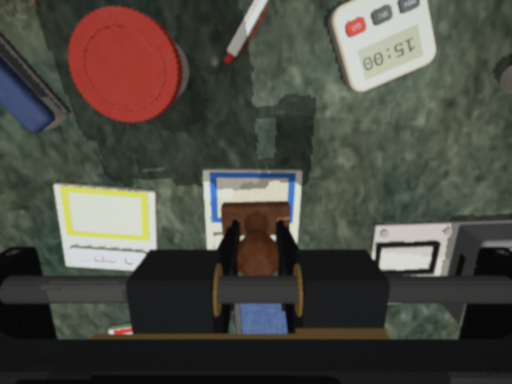

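Request:
play_rows(
  targets="255 -0.5 3 5 0.7;255 -0.5 3 5 0;255 0 3 6 0;255 0 0 6 0;255 0 -0.4 6 0;255 0 -0.4 6 0;255 0 -0.3 4 0;255 0 0 0 0;255 0 0 0 0",
)

```text
t: 40.0
tcp_pos: [0.4397, -0.0084, 0.0655]
ee_rot: [0.747, 0.663, 0.035, 0.022]
ft_force: [0.7, -0.3, -0.9]
finger_gap: 0.227
```

```bash
python3 fields.py w26; python3 st.py; python3 -c "
from m import *
go(.440,-.0077,.053,83.4)"
```

```text
red outer (4, 0, 158, 113) [327.8 -97.7  90.2  62.8  83.6]
yellow outer (26, 195, 107, 61) [ 438.3 -139.5   74.    47.1   78.9]
yellow   inner (33, 200, 95, 53) [ 438.9 -139.3   64.7   41.3   78.7]
blue outer (205, 175, 101, 58) [437.3  -8.1  72.4  46.   82.8]
box (221, 202, 69, 48) near edge mean [ 0.4246 -0.0072] edge yaw 84.06
centre est [ 0.4355 -0.0083] tcp [ 0.4399 -0.0085  0.0658] toolyaw 83.23
zax_deg [4.7 0.8] tcp [ 0.4399 -0.0085  0.0658] yaw 83.23 tilt 4.77 shift [ 0.5 -1.  12.8] turn -0.16991825595818 t 40.1 F [-0.91 -0.21 -0.49] gap 0.23 j6 -1.72
```

View pics/w26.png

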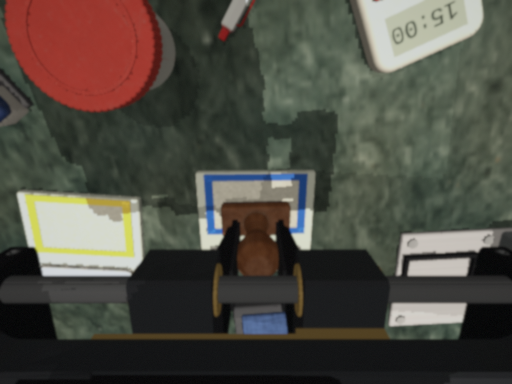

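Aligned. Descend and press.

Request:
play_rows(
  targets="255 0 -0.2 3 0;255 0 -0.2 3 0;255 0 -0.2 2 0;255 0 -0.2 1.5 0;255 0 -0.1 1 0;255 0 -0.1 0.6 0;255 0 -0.2 0.5 0;255 0 -0.2 0.5 0;255 0 -0.2 0.5 0",
)

```text
t: 40.85
tcp_pos: [0.4397, -0.008, 0.0529]
ee_rot: [0.747, 0.663, 0.036, 0.023]
ft_force: [-0.3, 0.1, -0.5]
finger_gap: 0.225
```

```bash
python3 -c "
from m import *
go(.440,-.0077,.053,83.4)"
```

```text
zax_deg [4.83 0.78] tcp [ 0.4397 -0.008   0.0529] yaw 83.25 tilt 4.9 shift [ 0.4  0.2 -0.1] turn -0.15198730017299056 t 40.85 F [-0.26  0.12 -0.54] gap 0.225 j6 -1.73
```

Request:
play_rows(
  targets="255 0 -0.1 0.6 0;255 0 -0.1 0.6 0;255 0 -0.2 0.5 0;255 0 -0.2 0.5 0;255 0 -0.2 0.5 0",
)

```text
t: 41.27
tcp_pos: [0.44, -0.0084, 0.0526]
ee_rot: [0.747, 0.663, 0.038, 0.025]
ft_force: [-2.0, 1.2, 8.8]
finger_gap: 0.226
```

```bash
python3 -c "
from m import *
go(.440,-.0077,.053,83.4)"
```

```text
zax_deg [5.12 0.72] tcp [ 0.44   -0.0084  0.0526] yaw 83.24 tilt 5.17 shift [ 0.7 -0.1 -0.4] turn -0.16234767959197427 t 41.2667 F [-1.97  1.17  8.77] gap 0.226 j6 -1.73
```

Request:
play_rows(
  targets="255 0 -0.2 0.5 0;255 0 -0.2 0.5 0;255 0 -0.2 0.5 0;255 0 -0.2 0.5 0;255 0 -0.2 0.5 0;255 0 -0.2 0.5 0",
)

```text
t: 41.77
tcp_pos: [0.4397, -0.0083, 0.0525]
ee_rot: [0.747, 0.663, 0.039, 0.027]
ft_force: [-2.5, -1.2, 10.1]
finger_gap: 0.224
```

```bash
python3 -c "
from m import *
go(.440,-.0077,.053,83.4)"
```

```text
zax_deg [5.43 0.68] tcp [ 0.4397 -0.0083  0.0525] yaw 83.23 tilt 5.48 shift [ 0.7  0.2 -0.4] turn -0.16752866957337176 t 41.7667 F [-2.53 -1.19 10.06] gap 0.224 j6 -1.73
```

Request:
play_rows(
  targets="255 0 -0.2 0.5 0;255 0 -0.2 0.5 0;255 0 -0.2 0.5 0;255 0 -0.2 0.5 0;255 0 0 0 0;255 0 0.3 -3 0;255 0 0.3 -5 0;255 0 0.5 -7 0;255 0 0.7 -8 0;255 0 0.7 -8 0;255 0 0.8 -10 0;255 0 0.8 -10 0;255 0 0 0 0;255 0 0 0 0",
)

```text
t: 42.93
tcp_pos: [0.4386, -0.0096, 0.1103]
ee_rot: [0.747, 0.663, 0.041, 0.03]
ft_force: [-0.3, -0.4, -0.7]
finger_gap: 0.226
```

```bash
python3 fields.py w27; python3 st.py; python3 -c "
from m import *
go(.520,.134,.12,85.4)
c=cap('scene','s27');cv2.imwrite('pics/s27z.png',cv2.resize(c['frame'][110:300,200:420],None,fx=3.5,fy=3.5,interpolation=cv2.INTER_CUBIC))"
```

```text
red outer (66, 0, 118, 105) [324.8 -91.1  83.7  70.   83.5]
yellow outer (64, 174, 88, 53) [ 438.4 -139.2   72.5   46.8   78.7]
yellow   inner (69, 178, 79, 47) [ 438.9 -139.3   65.3   41.9   78.7]
blue outer (214, 158, 85, 49) [437.1  -8.   72.   44.7  82.9]
box (222, 202, 67, 48) near edge mean [ 0.4248 -0.0085] edge yaw 84.11
centre est [ 0.4357 -0.0097] tcp [ 0.4385 -0.0096  0.1098] toolyaw 83.23
zax_deg [5.72 0.61] tcp [ 0.4385 -0.0096  0.1098] yaw 83.23 tilt 5.76 shift [152.4  64.4  -0.5] turn -2.171034053070116 t 43.0333 F [ 0.24 -0.74 -1.2 ] gap 0.227 j6 -1.7
```

View pics/s27z.png

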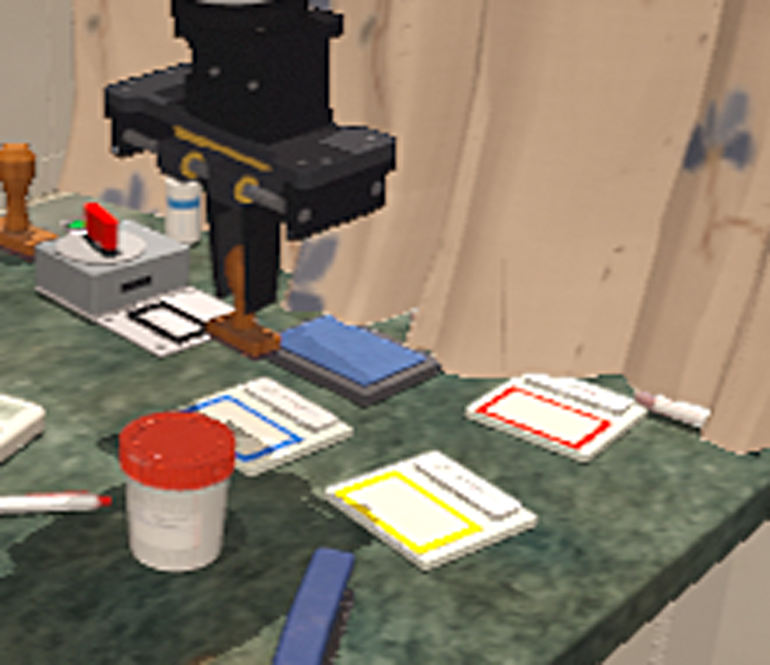

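Request:
play_rows(
  targets="255 6 3 0 -1;255 10 4 0 -1.2;255 11 4 0 0;255 11 5 0 0;255 11 5 0 0;255 11 5 0 0;255 11 5 0 0;255 11 5 0 0;255 11 5 0 0;255 11 5 0 0;255 11 5 0 0;255 10 4 0 0;255 6 2 0 0;255 2 0 0 0;255 0 0 0 0;255 0 0 0 0",
)

```text
t: 44.42
tcp_pos: [0.5092, 0.1358, 0.1118]
ee_rot: [0.727, 0.685, 0.036, 0.027]
ft_force: [0.6, -0.4, 0.8]
finger_gap: 0.23
```

```bash
python3 st.py; python3 -c "
from m import *
go(.5183,.134,.1,85.4)
c=cap('wrist','w28')
for k in blobs(c,(0,0,0),(180,255,80),roi=(200,100,320,210))[:2]: print('nest',cv2.boundingRect(k),rect(c,k,.009))"
```

```text
box (222, 202, 67, 48) near edge mean [0.4948 0.1359] edge yaw 87.78
centre est [0.5058 0.1355] tcp [0.5091 0.1357 0.1118] toolyaw 86.6
zax_deg [5.09 0.62] tcp [0.5091 0.1357 0.1118] yaw 86.6 tilt 5.14 shift [-1.3  8.2 12.6] turn 1.204940712384186 t 44.4667 F [-0.33 -0.35  0.38] gap 0.224 j6 -1.37
nest (200, 100, 120, 82) [470.9 140.9 101.6  67.7  86.6]
nest (304, 157, 16, 53) [510.4 184.4  48.9   9.8  -6. ]
```

View pics/w28.png

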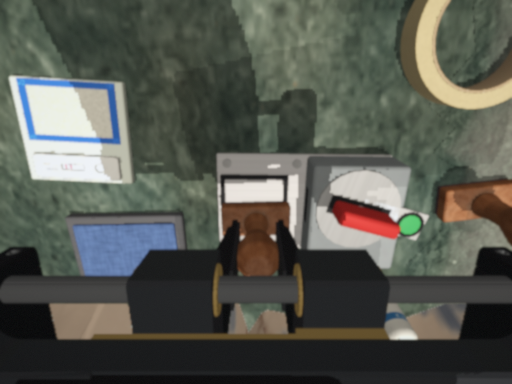

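Request:
play_rows(
  targets="255 -0.5 2 4 1.3;255 -0.5 2 6 0;255 0 2 6 0;255 0 0.5 6 0;255 0 -0.5 6 0;255 0 -0.4 6 0;255 0 -0.2 4 0;255 0 0 0 0;255 0 0 0 0",
)

```text
t: 45.27
tcp_pos: [0.5183, 0.1324, 0.0695]
ee_rot: [0.737, 0.674, 0.036, 0.026]
ft_force: [-0.0, -0.5, -0.1]
finger_gap: 0.226
```

```bash
python3 st.py; python3 -c "
from m import *
go(.5183,.134,.05,85.2)
c=cap('wrist','w29')
cv2.imwrite('pics/w29z.png',cv2.resize(c['frame'][130:260,180:340],None,fx=5,fy=5,interpolation=cv2.INTER_CUBIC))"
```

```text
box (220, 202, 71, 48) near edge mean [0.5034 0.133 ] edge yaw 85.87
centre est [0.5144 0.1322] tcp [0.5182 0.1324 0.0695] toolyaw 84.98
zax_deg [4.99 0.59] tcp [0.5182 0.1324 0.0695] yaw 84.98 tilt 5.03 shift [ 1.2 -1.7 19.5] turn -0.22361553769476927 t 45.3167 F [-0.04 -0.61 -0.45] gap 0.226 j6 -1.35
```

View pics/w29z.png

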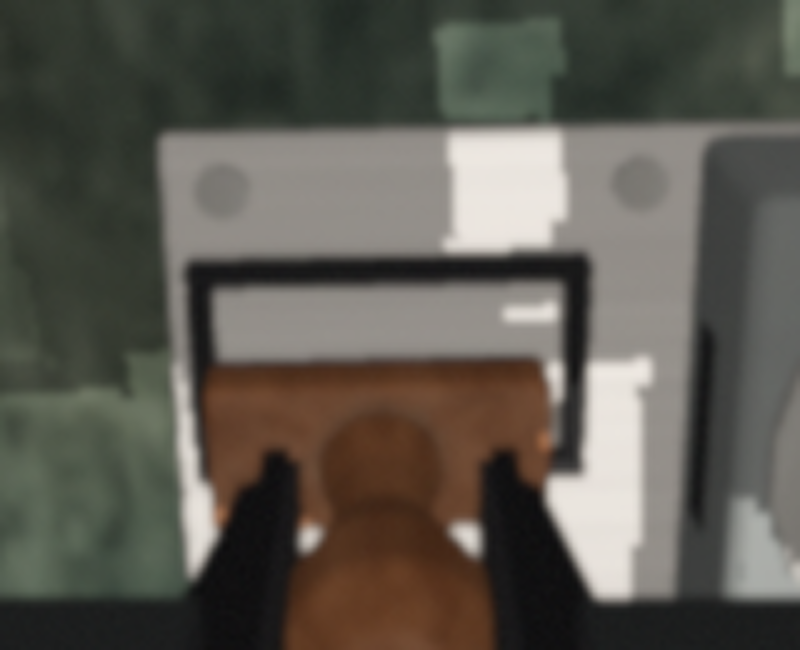

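Request:
play_rows(
  targets="255 0.9 -0.2 3 0;255 0.8 -0.2 3 0;255 0 -0.2 3 0;255 0 -0.2 3 0;255 0 -0.1 1 0;255 0 0 0 0;255 0 0 0 0",
)

```text
t: 45.95
tcp_pos: [0.5191, 0.1348, 0.0563]
ee_rot: [0.737, 0.675, 0.037, 0.026]
ft_force: [-0.2, -0.1, -0.7]
finger_gap: 0.226
```

```bash
python3 st.py; python3 -c "
from m import *
go(.5183,.134,.05,85.2)
c=cap('wrist','w30')
cv2.imwrite('pics/w30z.png',cv2.resize(c['frame'][130:260,180:340],None,fx=5,fy=5,interpolation=cv2.INTER_CUBIC))"
```

```text
box (221, 202, 70, 48) near edge mean [0.5044 0.1357] edge yaw 85.81
centre est [0.5153 0.1349] tcp [0.5192 0.1348 0.0564] toolyaw 85.0
zax_deg [5.13 0.61] tcp [0.5192 0.1348 0.0564] yaw 85.0 tilt 5.17 shift [-1.  -1.3  6.3] turn -0.19599611544136053 t 46.0 F [ 0.45  0.51 -0.58] gap 0.226 j6 -1.35
```

View pics/w30z.png

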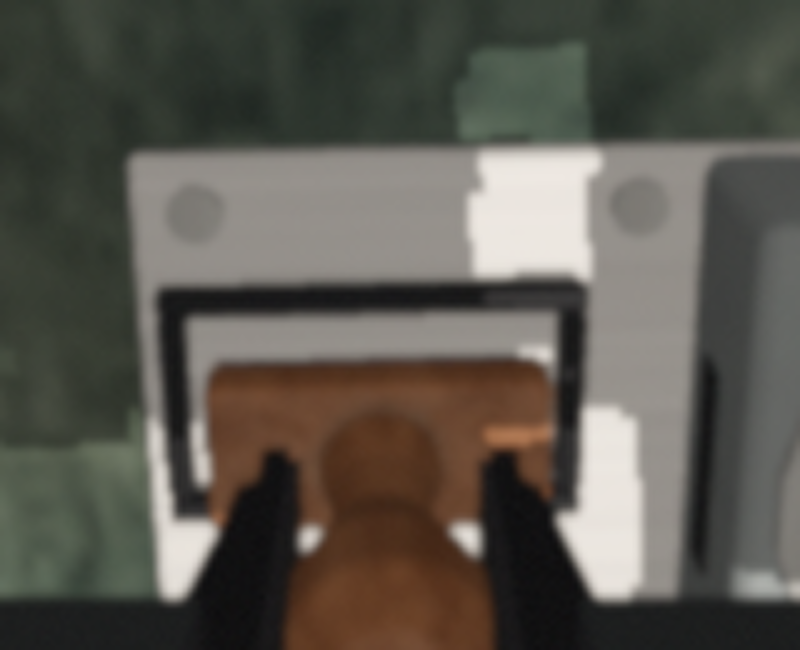

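Request:
play_rows(
  targets="255 -0.5 -0.5 1 0;255 -0.4 -0.4 1 0;255 0 -0.1 1.5 0;255 0 -0.1 1 0;255 0 -0.1 0.5 0;255 0 0 0 0",
)

```text
t: 46.55
tcp_pos: [0.5184, 0.1339, 0.0512]
ee_rot: [0.737, 0.675, 0.037, 0.027]
ft_force: [-0.6, -0.3, -0.9]
finger_gap: 0.226
```

```bash
python3 st.py; python3 -c "
from m import *
go(.5183,.134,.05,85.2)
c=cap('wrist','w31')
cv2.imwrite('pics/w31z.png',cv2.resize(c['frame'][130:260,180:340],None,fx=5,fy=5,interpolation=cv2.INTER_CUBIC))"
```

```text
box (221, 202, 69, 48) near edge mean [0.5036 0.1345] edge yaw 85.94
centre est [0.5146 0.1337] tcp [0.5184 0.1339 0.0512] toolyaw 84.99
zax_deg [5.17 0.61] tcp [0.5184 0.1339 0.0512] yaw 84.99 tilt 5.22 shift [ 0.  -0.2  1.2] turn -0.20520687834397222 t 46.6 F [-0.65 -1.1  -0.25] gap 0.225 j6 -1.35
```

View pics/w31z.png

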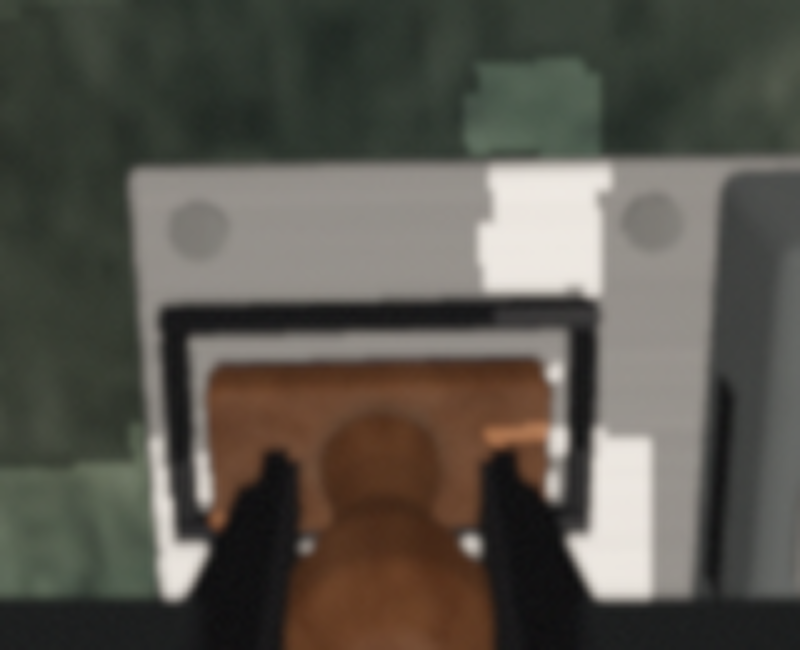

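Request:
play_rows(
  targets="255 0 -0.1 0.6 0;255 0 -0.1 0.6 0;255 0 -0.1 0.5 0;255 0 -0.1 0.4 0",
)

```text
t: 46.98
tcp_pos: [0.5187, 0.1339, 0.0497]
ee_rot: [0.737, 0.675, 0.038, 0.027]
ft_force: [-2.2, -3.2, 9.4]
finger_gap: 0.224
```

```bash
python3 -c "
from m import *
go(.5183,.134,.05,85.2)"
```

```text
zax_deg [5.26 0.61] tcp [0.5187 0.1339 0.0497] yaw 85.0 tilt 5.31 shift [ 0.1 -0.4 -0.3] turn -0.19684133319967145 t 46.9833 F [-2.19 -3.17  9.38] gap 0.224 j6 -1.35
```

Request:
play_rows(
  targets="255 0 0 0 0;200 0 0 0 0;140 0 0 0 0;140 0 0 0 0;140 0 0 0 0;140 0 0 0 0;140 0 0 0 0;140 0 0.2 -3 0;140 0 0.8 -10 0;140 0 1 -12 0;140 0 1 -12 0;140 0 1 -12 0;140 0 1 -12 0;140 0 1 -12 0;140 0 1 -12 0;140 0 0 0 0;140 0 0 0 0",
)

```text
t: 48.4
tcp_pos: [0.5175, 0.1323, 0.1446]
ee_rot: [0.737, 0.675, 0.038, 0.028]
ft_force: [0.2, 0.2, -1.0]
finger_gap: 0.449
```

```bash
python3 -c "
from m import *
go(.5238,.2166,.15,160.2)
c=cap('wrist','w32')
cv2.imwrite('pics/w32z.png',cv2.resize(c['frame'][130:260,180:420],None,fx=3.3,fy=3.3,interpolation=cv2.INTER_CUBIC))"
```

```text
zax_deg [5.38 0.63] tcp [0.5175 0.1323 0.1446] yaw 85.02 tilt 5.43 shift [84.6 -0.7 -3.9] turn -75.18496178935641 t 48.4 F [ 0.24  0.16 -0.99] gap 0.449 j6 -1.35
```

View pics/w32z.png

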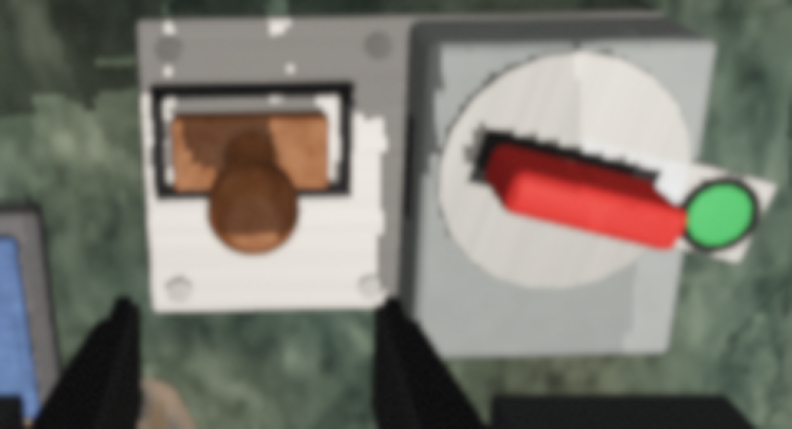

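Request:
play_rows(
  targets="140 0 2 -20 0;140 0 2 -30 0;140 0 2 -30 0;140 0 2 -20 0;140 0 0 0 0;140 -40 0 0 0;140 -40 0 0 0;140 -40 0 0 0;140 0 0 0 0;140 0 0 0 0;140 40 0 0 0;140 40 0 0 0;140 40 0 0 0;140 0 0 0 0;140 0 0 0 0",
)

```text
t: 49.7
tcp_pos: [0.5129, 0.1316, 0.2357]
ee_rot: [0.738, 0.674, 0.032, 0.022]
ft_force: [0.5, -1.3, -0.3]
finger_gap: 0.453
```

```bash
python3 -c "
from m import *
go(.5238,.2166,.15,160.2)"
```

```text
zax_deg [4.38 0.57] tcp [0.5129 0.1316 0.2357] yaw 84.86 tilt 4.42 shift [84.1 -3.3 87.1] turn -75.34216625636506 t 49.7 F [ 0.53 -1.34 -0.25] gap 0.453 j6 -1.35
```

Request:
play_rows(
  targets="140 0 -40 0 0;140 0 -40 0 0;140 0 -40 0 0;140 0 0 0 0;140 0 0 0 0;140 0 0 0 0;140 0 40 0 0;140 0 40 0 0;140 0 40 0 0;140 0 0 0 0;140 0 0 0 0;140 0 0 0 0",
)

```text
t: 50.7
tcp_pos: [0.5146, 0.1303, 0.228]
ee_rot: [0.737, 0.675, 0.028, 0.02]
ft_force: [-0.6, 0.7, -0.8]
finger_gap: 0.45
```

```bash
python3 -c "
from m import *
go(.5238,.2166,.15,160.2)"
```

```text
zax_deg [3.96 0.49] tcp [0.5146 0.1303 0.228 ] yaw 84.95 tilt 3.99 shift [85.6 -3.9 79.2] turn -75.25448346888257 t 50.7 F [-0.62  0.67 -0.8 ] gap 0.45 j6 -1.36
```

Request:
play_rows(
  targets="140 -40 0 0 0;140 -40 0 0 0;140 -40 0 0 0;140 0 0 0 0;140 0 0 0 0;140 40 0 0 0;140 40 0 0 0;140 40 0 0 0;140 0 0 0 0;140 0 0 0 0;140 -40 0 0 0;140 -40 0 0 0;140 -40 0 0 0;140 0 0 0 0;140 0 0 0 0;140 40 0 0 0;140 40 0 0 0;140 40 0 0 0;140 0 0 0 0;140 0 0 0 0",
)

```text
t: 52.37
tcp_pos: [0.5081, 0.1352, 0.2271]
ee_rot: [0.737, 0.675, 0.029, 0.02]
ft_force: [0.1, 0.0, 0.2]
finger_gap: 0.452
```

Request:
play_rows(
  targets="140 -40 0 0 0;140 -40 0 0 0;140 -40 0 0 0;140 0 0 0 0;140 0 0 0 0;140 40 0 0 0;140 40 0 0 0;140 40 0 0 0;140 0 0 0 0;140 0 0 0 0;140 -40 0 0 0;140 -40 0 0 0;140 -40 0 0 0;140 0 0 0 0;140 0 0 0 0;140 40 0 0 0;140 40 0 0 0;140 40 0 0 0;140 0 0 0 0;140 0 0 0 0",
)

```text
t: 54.03
tcp_pos: [0.5045, 0.1376, 0.227]
ee_rot: [0.737, 0.675, 0.03, 0.021]
ft_force: [-0.2, -1.1, 0.1]
finger_gap: 0.451
```

```bash
python3 -c "
from m import *
go(.5238,.2166,.15,160.2)"
```

```text
zax_deg [4.12 0.56] tcp [0.5045 0.1376 0.227 ] yaw 85.03 tilt 4.16 shift [79.1  6.8 79. ] turn -75.17410741828377 t 54.0333 F [-0.25 -1.05  0.08] gap 0.451 j6 -1.34
```

Request:
play_rows(
  targets="140 0 -40 0 0;140 0 -40 0 0;140 0 -40 0 0;140 0 0 0 0;140 0 0 0 0;140 0 40 0 0;140 0 40 0 0;140 0 40 0 0;140 0 0 0 0;140 0 0 0 0;140 0 -40 0 0;140 0 -40 0 0;140 0 -40 0 0;140 0 0 0 0;140 0 0 0 0;140 0 40 0 0;140 0 40 0 0;140 0 40 0 0;140 0 0 0 0;140 0 0 0 0",
)

```text
t: 55.7
tcp_pos: [0.504, 0.1312, 0.2236]
ee_rot: [0.737, 0.675, 0.029, 0.02]
ft_force: [0.5, -0.1, -0.0]
finger_gap: 0.451
```

```bash
python3 -c "
from m import *
go(.5238,.2166,.15,160.2)"
```

```text
zax_deg [4.   0.49] tcp [0.504  0.1312 0.2236] yaw 84.93 tilt 4.04 shift [85.8  7.  75.5] turn -75.27215626001299 t 55.7 F [ 0.52 -0.14 -0.03] gap 0.451 j6 -1.35
```

Request:
play_rows(
  targets="140 6 0 0 0;140 9 0 3 0;140 10 1 5 0;140 10 1 5 0;140 10 1 5 0;140 10 1 5 0;140 10 1 5 0;140 8 1 5 0;140 4 1 5 0;140 2 0 5 0;140 0 0 0 0;140 0 0 0 0",
  squeeze=10,
)

```text
t: 56.7
tcp_pos: [0.52, 0.2199, 0.1766]
ee_rot: [0.736, 0.676, 0.028, 0.02]
ft_force: [-0.7, -0.3, 1.1]
finger_gap: 0.45
```

Request:
play_rows(
  targets="140 0 0 0 -4;140 0 0 0 -5;140 0 0 0 -5;140 0 0 0 -5;140 0 0 0 -5;140 0 0 0 -5;140 0 0 0 -5;140 0 0 0 -5;140 0 0 0 -5;140 0 0 0 -5;140 0 0 0 -5;140 0 0 0 -5;140 0 0 0 -5;140 0 0 0 -4;140 0 0 0 -2;140 0 0 0 0;140 0 0 0 0",
)

```text
t: 58.12
tcp_pos: [0.5215, 0.2119, 0.1811]
ee_rot: [0.191, 0.981, 0.011, 0.035]
ft_force: [0.6, 0.0, 0.9]
finger_gap: 0.452
```

```bash
python3 -c "
from m import *
go(.5238,.2166,.08,160)
c=cap('wrist','w33')"
```

```text
zax_deg [4.16 0.45] tcp [0.5215 0.2119 0.1811] yaw 157.89 tilt 4.19 shift [  6.1   1.7 101. ] turn -2.1141106064262374 t 58.1167 F [0.64 0.04 0.88] gap 0.452 j6 -2.47
```

View pics/w33.png

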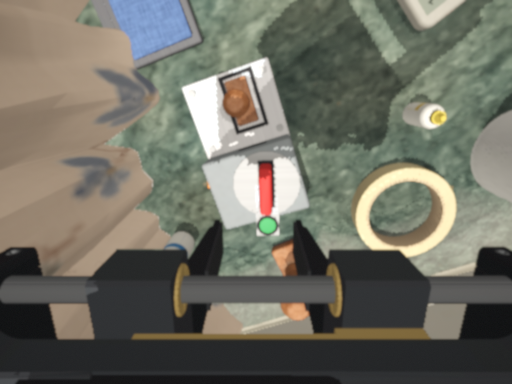

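Request:
play_rows(
  targets="140 1 0 5 -1;140 1 0 10 -1;140 1 0 10 0;140 1 0 10 0;140 1 0 10 0;140 1 0 10 0;140 0 0 10 0;140 0 0 10 0;140 0 0 5 0;140 0 0 0 0;140 0 0 0 0",
)

```text
t: 59.08
tcp_pos: [0.5201, 0.2143, 0.0896]
ee_rot: [0.174, 0.984, 0.009, 0.033]
ft_force: [0.5, -0.0, 0.1]
finger_gap: 0.453
```

```bash
python3 -c "
from m import *
go(.5238,.2166,.062,160)
c=cap('wrist','w34')"
```

```text
zax_deg [3.92 0.38] tcp [0.5201 0.2143 0.0896] yaw 159.88 tilt 3.94 shift [-0.9  2.6 27.8] turn -0.11675234522374467 t 59.0833 F [ 0.49 -0.02  0.11] gap 0.453 j6 -2.5
```

View pics/w34.png

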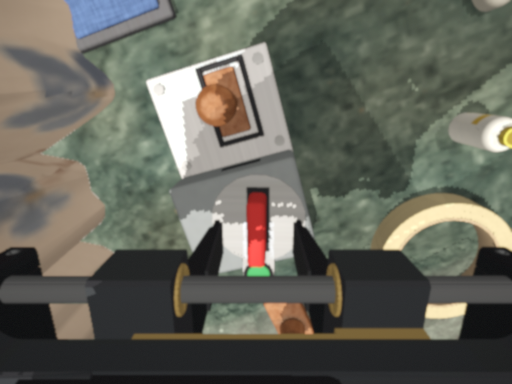

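Request:
play_rows(
  targets="140 0 1 5 0;140 0 1 6 0;140 0 0.5 6 0;140 0 0 6 0;140 0 0 3 0;140 0 0 0 0;255 0 0 0 0;255 0 0 0 0;255 0 0 0 0;255 0 0 0 0;255 0 0 0 0;255 0 0 0 0;255 0 0 0 0",
)

```text
t: 60.22
tcp_pos: [0.5238, 0.2174, 0.063]
ee_rot: [0.174, 0.984, 0.01, 0.035]
ft_force: [1.6, 0.8, -2.9]
finger_gap: 0.135
```

```bash
python3 -c "
from m import *
go(.5238,.2166,.062,160)"
```

```text
zax_deg [4.1  0.44] tcp [0.5238 0.2174 0.063 ] yaw 159.87 tilt 4.12 shift [-0.3 -0.8  1. ] turn -0.12674642507033695 t 60.2167 F [ 1.57  0.77 -2.87] gap 0.135 j6 -2.49
```

Request:
play_rows(
  targets="255 0 0 0 4;255 0 0 0 5;255 0 0 0 5;255 0 0 0 5;255 0 0 0 5;255 0 0 0 5;255 0 0 0 5;255 0 0 0 5",
)

```text
t: 60.88
tcp_pos: [0.5245, 0.217, 0.0631]
ee_rot: [0.504, 0.863, 0.021, 0.03]
ft_force: [1.2, -1.4, -0.6]
finger_gap: 0.132
```

```bash
python3 -c "
from m import *
go(.5238,.2166,.062,85.5)"
```

```text
zax_deg [4.17 0.41] tcp [0.5245 0.217  0.0631] yaw 119.34 tilt 4.19 shift [ 0.  -0.9  1. ] turn 33.84142170268346 t 60.8833 F [ 1.21 -1.45 -0.62] gap 0.132 j6 -1.78
```

Request:
play_rows(
  targets="255 0 0 0 5;255 0 0 0 5;255 0 0 0 5;255 0 0 0 5;255 0 0 0 5;255 0 0 0 4;255 0 0 0 2;255 0 0 0 1;255 0 0 0 0",
)

```text
t: 61.63
tcp_pos: [0.5248, 0.216, 0.0632]
ee_rot: [0.734, 0.679, 0.029, 0.023]
ft_force: [-0.1, 1.4, -1.0]
finger_gap: 0.125
```

```bash
python3 -c "
from m import *
go(.5238,.2166,.062,85.5);print(robot.get_state()['moment']); cap('wrist','w35')"
```

```text
zax_deg [4.18 0.32] tcp [0.5248 0.216  0.0632] yaw 85.57 tilt 4.19 shift [ 0.5 -1.1  1.1] turn 0.06532336529919291 t 61.6333 F [-0.06  1.35 -0.97] gap 0.125 j6 -1.19
[ 0.01403118 -0.03151316  0.02797872]
```

View pics/w35.png

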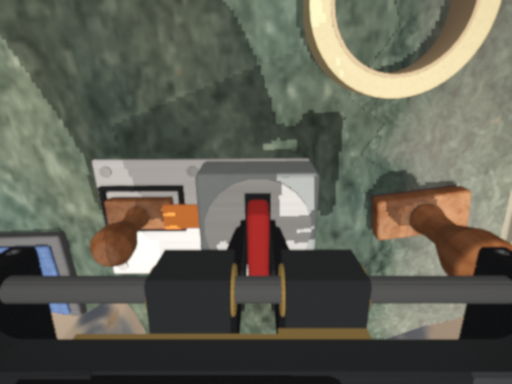

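Request:
play_rows(
  targets="255 0 0 0 1.5;255 0 0 0 1;255 0 0 0 0;140 0 0 0 0;140 0 0 0 0;140 0 0 0 0;140 0 0 0 0;140 0 0.5 -5 0;140 0 0.7 -10 0;140 0 0.7 -10 0;140 0 0.7 -10 0;140 0 0.5 -5 0;255 0 0 0 0;255 0 0 0 0;255 0 0 0 0;255 0 0 0 0;255 0 0 0 0;255 0 0 0 0;255 0 0 0 0",
  squeeze=30,
)

```text
t: 63.27
tcp_pos: [0.5253, 0.2154, 0.1089]
ee_rot: [0.746, 0.665, 0.03, 0.023]
ft_force: [-0.3, -0.1, 0.7]
finger_gap: 0.029
```

```bash
python3 -c "
from m import *
go(.5238,.2166,.086,85.5); cap('wrist','w36')"
```

```text
zax_deg [4.32 0.36] tcp [0.5253 0.2154 0.1089] yaw 83.43 tilt 4.34 shift [ 0.6 -3.3 22.7] turn -2.073919741181399 t 63.2667 F [-0.35 -0.1   0.68] gap 0.029 j6 -1.16
```

View pics/w36.png

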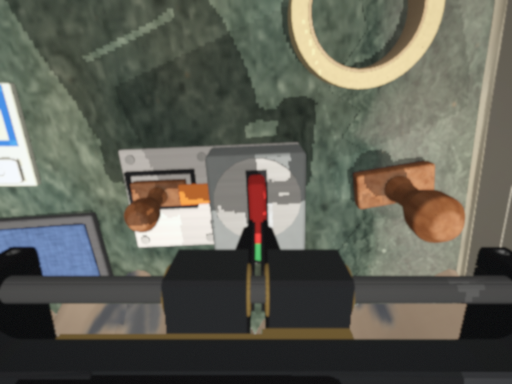

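Request:
play_rows(
  targets="255 0 -1.5 4 -2;255 0 -1 6 0;255 0 -0.5 6 0;255 0 -0.4 5 0;255 0 -0.4 5 0;255 0 -0.4 5 0;255 0 -0.4 5 0;255 0 -0.3 4 0;255 0 -0.3 4 0;255 0 -0.2 2 0",
)

```text
t: 64.15
tcp_pos: [0.524, 0.2162, 0.0586]
ee_rot: [0.735, 0.677, 0.03, 0.023]
ft_force: [-6.9, -2.9, 37.5]
finger_gap: 0.007
```

```bash
python3 -c "
from m import *
go(.5238,.2166,.058,85.5)"
```

```text
zax_deg [4.36 0.36] tcp [0.524  0.2162 0.0586] yaw 85.27 tilt 4.37 shift [ 0.4 -0.3  0.6] turn -0.22586064806137074 t 64.15 F [-6.93 -2.87 37.47] gap 0.007 j6 -1.18
```

Request:
play_rows(
  targets="255 0 0 0.5 0;255 0 0 0 0;255 0 0.3 -4 0;255 0 0.6 -8 0;255 0 0.7 -10 0;255 0 -2 -12 0;255 0 -8 -14 0;255 0 -10 -14 0;255 0 -10 -14 0;255 0 -10 -14 0;255 0 -8 -14 0;255 0 0 0 0;255 0 0 0 0",
)

```text
t: 65.23
tcp_pos: [0.467, 0.2197, 0.1713]
ee_rot: [0.735, 0.676, 0.033, 0.024]
ft_force: [0.4, -0.4, -0.0]
finger_gap: 0.003
```

```bash
python3 meas.py w37; python3 fields.py; python3 -c "
from m import *
go(.5238,.2166,.058,85.5)
c=cap('scene','s37');cv2.imwrite('pics/s37z.png',cv2.resize(c['frame'][110:300,180:420],None,fx=3.3,fy=3.3,interpolation=cv2.INTER_CUBIC))"
```

```text
redbits (69, 5, 14, 13) [317.5  90.4  10.4   7.  -72.8]
redbits (252, 210, 10, 14) [509.2 217.5  14.6   9.2  -5.1]
redfield (68, 4, 16, 15) [310.3  73.5  12.6   8.5 -72.8]
redfield (252, 209, 11, 15) [525.5 217.2  17.6  11.4  -5.1]
redfield (0, 0, 9, 26) [305.9   9.8  23.2   2.5 -37.9]
yellow (227, 48, 13, 14) [356.5 208.6  11.3  11.1  85.3]
blue (0, 135, 74, 45) [437.4  -8.2  72.7  46.1  83.3]
zax_deg [4.58 0.45] tcp [0.4672 0.2196 0.1705] yaw 85.22 tilt 4.61 shift [1.000e-01 4.760e+01 1.167e+02] turn -0.27697953900531047 t 65.3333 F [ 0.92  0.26 -0.01] gap 0.006 j6 -1.15
```

View pics/w37.png

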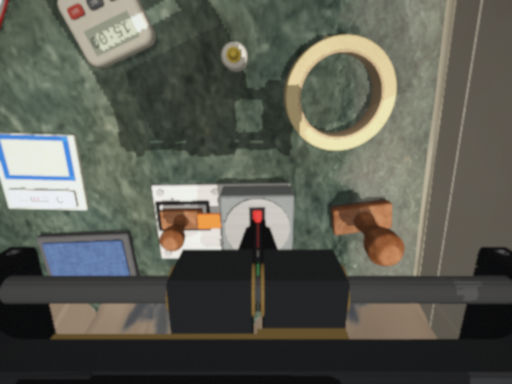

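View pics/s37z.png

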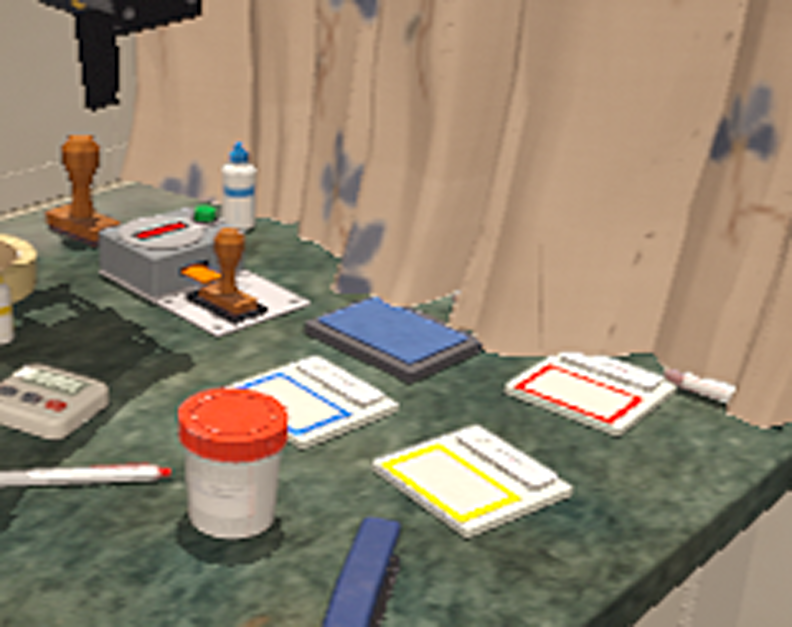

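Request:
play_rows(
  targets="255 0 -5 -10 0;255 0 -5 -15 0;255 0 0 -20 0;255 0 15 -20 0;255 0 15 -20 0;255 0 10 -10 0;255 0 0 0 0;255 0 0 0 0",
)

```text
t: 66.05
tcp_pos: [0.4885, 0.2152, 0.2687]
ee_rot: [0.736, 0.676, 0.027, 0.022]
ft_force: [-0.0, -1.1, -1.1]
finger_gap: 0.006
```

```bash
python3 - <<'E'
from m import *
go(.5,.2,.3)
c=cap('wrist','w38')
for k in blobs(c,(172,150,90),(6,255,255),roi=(200,130,320,260)): print(rect(c,k,.0415))
for k in blobs(c,(45,120,60),(80,255,255)): print("btn",rect(c,k,.049))
cv2.imwrite('pics/w38z.png',cv2.resize(c['frame'][120:250,140:340],None,fx=4,fy=4,interpolation=cv2.INTER_CUBIC))
E
```

```text
zax_deg [3.92 0.23] tcp [0.4885 0.2152 0.2687] yaw 85.12 tilt 3.93 shift [-13.9  14.9 -30.5] turn None t 66.05 F [-0.03 -1.06 -1.05] gap 0.006 j6 -1.18
[523.8 216.2  42.7   9.2  -4.5]
btn [567.2 213.1  19.   16.   -5.1]
```

View pics/w38z.png

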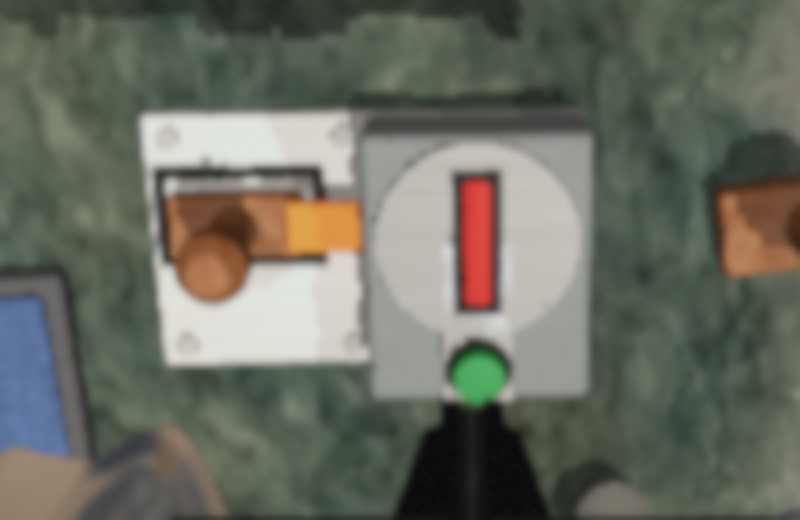

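```bash
python3 - <<'E'
from m import *
t=cap('top','t38'); cv2.imwrite('pics/t38z.png',cv2.resize(t["frame"][120:320,120:380],None,fx=3,fy=3,interpolation=cv2.INTER_CUBIC))
E
```

```text
(no output)
```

View pics/t38z.png

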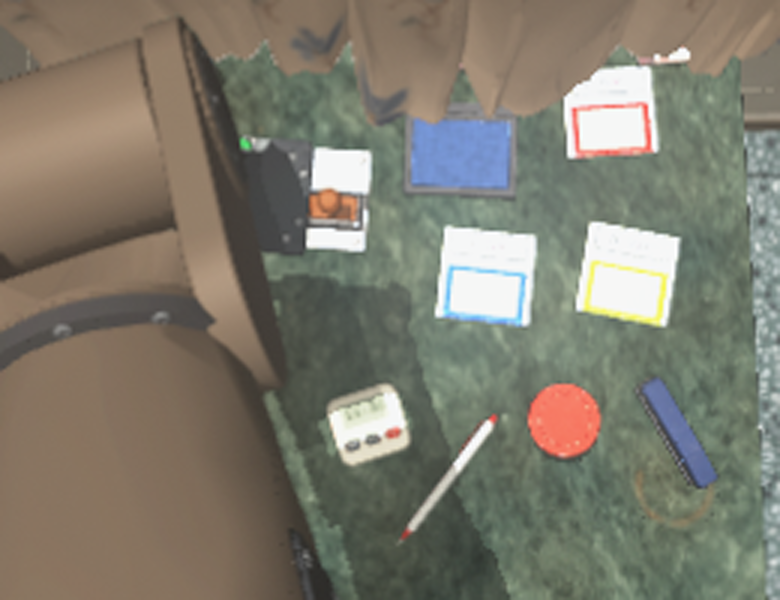

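```bash
python3 - <<'E'
from h import *
s=robot.get_state(); print(s["t"],s["ft_force"],abs(s["qd"]).max())
print(job.close_job())
E
```

```text
66.15 [-0.14223046  0.55581753 -0.59149139] 0.008922541654011837
the job is handed in; nothing more can be done
None
```

I carried the whole job through and handed it in at about 66 s. The interface gives no verdict, so what follows rests on my own pictures and force readings.

- **Unlocking:** I pressed the green button, the T-handle popped out, and I turned it about 75° counter-clockwise, which took the keeper arm off the stamp.
- **Inking:** one flat press on the pad. It peaked at 27 N and then held about 14 N.
- **Stamping:** red, yellow, then blue, at about 8–10 N for close to a second each, with each lift straight up. The yellow press briefly read 27 N at first. By camera, every press was within about 3 mm of the field's centre and lined up with it.
- **Returning:** the stamp stands upright in its nest, let go, about 2–3 mm towards the side away from the lock block, inside the tray. The handle is turned back and pushed home, with the bar at −4.5° against −4.3° at the start. The keeper lies over the stamp's base and the button is out again.

**Last checks:** all three carriers look flat, and the gripper is clear of everything. The buffer bottle looks undisturbed, and the small bottle stands upright. I did not take exact final positions for either bottle.

**What did not match or was not checked:**
- The red carrier has moved about 3 cm from where I stamped it. This happened after its stamp was lifted off and before I had finished with blue, while the arm was elsewhere, so I take it for the knock the task warns of.
- The tool's tilt crept up from 0° to as much as 5.8° during the moves. The stamp appeared to stay level in the grip, because it settled flat against each surface, but I did not measure its tilt directly.
- Ink marks do not show in the pictures, so I could not see the prints themselves.

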